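Kettle to the hob, trivet to its peg

ROBOT

A 7-joint arm with a two-finger parallel gripper is mounted at the origin on the work surface. World frame = base frame: x ahead of the robot, y to its left, z up, the work surface at z = 0. Lengths are in m, angles in rad, forces in N, time in s.
With the tool pointing down it reaches from about 0.4 to 0.85 m from the base axis. Payload 4.5 kg.
Tool frame: the origin (TCP) lies where the fingers leave the gripper's body, on its centre line; the fingertips stand 64 mm ahead of it and the grasp point (between the pads) lies 45 mm ahead of it; z points along the fingers, y is the direction in which the jaws open and shut (so a half turn about z gives the same grasp; the last joint's range is limited). The gripper opens to 88 mm and grips with 3 to 60 N. Pads are 18 mm wide; open, the fingers measure 123 mm over their backs; the gripper's body (75 mm by 187 mm) begins 45 mm behind the grasp point.
Start: joints at [1.332, 0.689, -0.195, 1.565, 0.157, 0.902, -0.215], TCP at [0.168, -0.602, 0.303] pointing down, gripper open.
Joint ranges: [-3.01, 3.01], [-0.46, 2.08], [-1.47, 1.51], [0.13, 2.56], [-1, 4.14], [0.04, 2.09], [-2.66, 2.66]. Speed limits (rad/s): [2.57, 2.57, 3.14, 3.14, 3.14, 3.14, 3.14].

INTERFACE

Orientations are given as a unit quaternion [x, y, z, w].
In Python, from plant import monitor, snapshot, workorder, finder gives the robot as it stands.
- The arm moves only by the tool carry_out, never from a script. Its argument "motion" is one flat list of numbers, 6 for each row, row after row: the shift along the tool's x, y, z in cm, then the turn, a rotation vector about the tool's x, y, z in rad. In form: [x, y, z, rx, ry, rz, x, y, z, rx, ry, rz, ...]. A call has 1 to 8 rows; each row shifts and turns the commanded pose from where the row before left it, along the tool's axes as they then stand; what a row does not reach is not made up. A row lasts 1/8 s, in which the tool goes at most 62.5 mm and 10.7 degrees, less where a joint would pass 70% of its speed; a pose out of reach is approached as far as the arm can. A call with a gripper value outside its range is refused whole. "hand" is the finger opening in cm, from 0 to 8.81, set as the call begins (left out, the last holds). The fingers move at their own pace and stop on an object; "grip_force" is the grip in N (left out, the last holds). Time passes only in rows, so rows that do not move let the fingers close. It gives the time, the measured TCP pose, the force and the opening at its end, in the units of the state.
- monitor.get_state(): the state, without advancing time (a new reading comes with each control period).
- snapshot(name): name is "scene" or "top"; returns a dict with "frame" (384x512x3 uint8, red, green, blue), "range_z" (384x512 float32, m along the optical axis (not along the pixel's ray), 0 where there is no reading), "fx", "fy", "cx", "cy" (pixels), "rvec" (rotation vector, rad) and "tvec" (3), from world to camera coordinates, as OpenCV has them. Camera axes: x right, y down, z forward; pixel columns grow to the right and rows downward; lengths in m; the calibration is good to about 2 mm. A picture is of the moment at which its call begins.
- workorder.finish_job(): hands the job in, once; it reports no verdict.
Trained networks look in a picture, given as the dict that the camera call returned (one of the last four; its "shot" number tells which), for a name from the list of things; names that differ only in an ending like _2 or _b are one class to them, and where a whole thing is asked for, a point or a joint stands for the part that bears it (a point fixed in the world has none). Each returns a list of dicts, best first, with "p" (0 to 1); they miss things now and then, are a little off and sometimes report something else, mostly with a low value. They report only what shows in the picture. A call takes as long as a camera call.
- finder.masks_of(picture, thing): "pixels" (384x512 bool, what is visible of it) and "extent" ([left, top, right, bottom] in pixels, round what is visible of it).
The state is a dict: "clock": time; "q": joint angles; "qd": joint speeds; "joint_torque": joint torques, N m; "tool_pos": TCP position; "eef_rot": TCP orientation; "contact_force": force on the tool from outside, world axes, zero at the start; "moment": the same for the moment, N m; "opening": opening from 0.0 (shut) to 1.0 (fully open).
Only numpy, scipy, OpenCV 4.12 (cv2) and the standard library are available. Lean on these libraries where they do the work, as an engineer would, in place of code of your own. Each camera call takes 0.05 s, during which the arm holds its last target. There are 200 camera calls.

TASK

Lift the kettle off the wooden trivet and set it down gently, upright and centred, on the free burner of the hob, the one nearest you. Then draw the trivet's handle out from under the bread bin and hang the trivet by the hole in its handle on the free peg of the utensil rail, left hanging straight down with no more than a slight sway. Do not knock any of the other things on the counter about.

Things in the scene. Friction and masses are not known exactly. Their poses are not given: they have to be found in the camera images.
- kettle: white speckled enamel stove kettle, empty, about 0.6 kg, 152 mm across the belly, foot 128 mm across; origin: centre of its underside, z up the kettle, +x towards the spout (spout tip 120 mm out). Starts standing on the trivet's round part. Over the top is a fixed upright bail handle in the x-z plane; the lid knob below it reaches 126 mm up
- kettle_grip (a point): middle of the kettle's wooden hand grip, a level bar 22 mm thick and 80 mm long along the kettle's x, its centre 178 mm above the underside
- trivet: flat dark walnut pot stand shaped like a paddle, 12 mm thick all over, about 0.16 kg: a solid disc 150 mm across and a straight handle 28 mm wide ending in a round eye 36 mm across whose middle is 165 mm from the disc's centre. Lies flat on the counter, the handle's last 15 to 40 mm under the bread bin. Origin: centre of the disc's underside; +x along the handle to the eye, z out of the top face
- trivet_eye (a point): centre of the hole in the trivet's eye (16 mm across, along the trivet's z), at trivet x 165 mm, half-way through the 12 mm. At the start it is near or under the bin's front edge; some 65 to 95 mm of handle shows between disc and bin, where a hand fits only upright or leaning away from the bin; to hang it, the handle is best taken again in the open with the hand leaning over the eye end
- bread_bin: dark steel roll-top bread bin with wooden ends, fixed, 260 mm deep, 340 mm wide, 205 mm tall, on four feet that leave a 24 mm gap below; origin: on the counter under its centre; its front faces its own -x, front face at x = -130 mm. The feet are at x +-105, y +-145 mm
- hob: white two-burner gas hob, fixed, 510 mm (its x, away from the robot) by 300 mm, 10 mm thick, with two black cast pan grates 230 mm square whose tops are 48 mm above the counter; origin: on the counter under its centre; two knobs at the end near the robot, 31 mm tall
- near_burner (a point): centre of the burner nearest the robot, at the height of the grate's top (48 mm); the kettle's underside centre belongs here. The grate has four bars pointing in at the centre to carry the pot
- rack: steel utensil rail, fixed: a round bar 12 mm thick, 380 mm long along its y, 285 mm above the counter, on two posts at y +-170 mm; origin: on the counter below the middle of the bar; three pegs point to its -x (towards the robot). A steel turner (peg at y = +50 mm) and a ladle (peg at y = +125 mm) already hang there as part of the rack; the peg at y = -90 mm is free
- peg: the free peg: a straight round steel pin 8 mm thick; origin at its root on the bar's axis (285 mm up); its z runs out along the pin (towards the robot and 8 degrees upwards), its x up, its y along the bar. The bar's surface is at z = 6 mm, a collar 22 mm across (seen only) ends at z = 4 mm, the rounded tip at z = 59 mm
- peg_tip (a point): rounded tip of the free peg, on its axis, 59 mm from the root
- spice_jar: a small glass spice jar with a red cap, 44 mm across, 85 mm tall; a bystander to be left alone; origin: centre of its underside
- salt_dish: a small blue salt dish, 60 mm across, 42 mm tall; a bystander to be left alone; origin: centre of its underside
- pepper_mill: a dark wooden pepper mill, 48 mm across, 138 mm tall; a bystander to be left alone; origin: centre of its underside
- mug: a red mug, 80 mm across, 92 mm tall; a bystander to be left alone; origin: centre of its underside
- fry_pan: a dark frying pan, 200 mm across, 40 mm deep, 0.95 kg, standing on the hob's far burner, its handle to the side; a bystander to be left alone; origin: centre of its underside

How it is judged:
By the outcome, as a careful person would: the job done as asked, in the order asked, and still so for the second after the job is handed in, with the robot touching nothing.
It also fails if it takes over 72 s, if anything falls off the work surface, if the arm or the gripper's body presses on something with over 40 N, if the wrist force passes 120 N, or if a joint passes its speed limit or range.

## Working session

There is one attempt and no reset: what is moved stays moved. The work goes in short steps, Python scripts to look and compute and a tool call to move; the robot and the scene stay as the last step left them, time stands still between calls to the robot, and variables do not carry over. Pictures are saved under pics/ and viewed, about 8 in all and at most 12, crops included, and the job is handed in when it is done.

Besides the shell and the picture viewer there is one more tool, called after ">>>" in YAML: its name, and indented under it one key for each argument. carry_out: Moves the arm, as the interface text tells. Its arguments: {"type":"object","properties":{"motion":{"type":"array"},"hand":{"type":"number"},"grip_force":{"type":"number"}},"required":["motion"]}

```bash
ls; mkdir -p pics; cat > h.py <<'E'
import numpy as np, cv2
from scipy.spatial.transform import Rotation as R
from plant import monitor, snapshot, workorder, finder
def cloud(p):
    z=p["range_z"]; v,u=np.mgrid[:384,:512]
    c=np.stack([(u-p["cx"])/p["fx"]*z,(v-p["cy"])/p["fy"]*z,z],-1)
    M=cv2.Rodrigues(np.array(p["rvec"],float))[0]
    w=(c-np.array(p["tvec"]).ravel())@M
    w[z<=0]=np.nan
    return w
def save(p,n,crop=None,s=1):
    f=p["frame"][:,:,::-1]
    if crop: f=f[crop[1]:crop[3],crop[0]:crop[2]]
    cv2.imwrite("pics/"+n,cv2.resize(f,None,fx=s,fy=s,interpolation=cv2.INTER_CUBIC))
E
cat > a.py <<'E'
from h import *
s=monitor.get_state(); print(s)
for cam in ["scene","top"]:
    p=snapshot(cam); save(p,cam+"0.png",s=1.5); w=cloud(p)
    M=cv2.Rodrigues(np.array(p["rvec"],float))[0]; print(cam,"campos",-M.T@np.array(p["tvec"]).ravel(),p["fx"])
    np.savez("pics/"+cam+"0.npz",w=w,f=p["frame"])
    for t in "kettle trivet bread_bin hob rack peg spice_jar salt_dish pepper_mill mug fry_pan".split():
        for m in finder.masks_of(p,t)[:2]:
            q=w[m["pixels"]]; q=q[~np.isnan(q[:,0])]
            if len(q): print(t,round(m["p"],2),m["extent"],len(q),np.percentile(q,[2,50,98],axis=0).round(3).tolist())
E
python3 a.py
```

```text
pics
{'clock': 0.0, 'q': array([ 1.33180338,  0.68998133, -0.19450501,  1.5663678 ,  0.15729699,
        0.90251927, -0.21512729]), 'qd': array([ 8.96061227e-05, -1.78963718e-04, -1.35976621e-03,  6.05771423e-04,
        3.19782067e-04,  5.08881651e-04, -1.26517934e-03]), 'joint_torque': array([-6.21735799e-04, -5.27550352e+01, -1.26641840e+00, -1.53423715e+01,
       -5.24045492e-02,  6.53204726e-03,  1.62837528e-04]), 'tool_pos': array([ 0.16819973, -0.60138773,  0.30190503]), 'eef_rot': array([ 9.90708488e-01,  1.35999276e-01, -1.99377185e-04, -9.20944145e-04]), 'contact_force': array([ 0.20461031,  0.43737003, -0.25418464]), 'moment': array([ 0.05464033, -0.02560285,  0.00556786]), 'opening': 1.0035870979569221}
scene campos [ 1.18776745 -0.6426576   0.83922386] 402.2361602349037
kettle 0.98 [265.7, 155.1, 308.5, 218.1] 1317 [[0.458, 0.095, 0.022], [0.538, 0.164, 0.089], [0.586, 0.252, 0.203]]
kettle 0.53 [275.6, 100.9, 397.4, 201.8] 7306 [[0.317, 0.353, 0.03], [0.518, 0.411, 0.176], [0.657, 0.61, 0.208]]
trivet 0.82 [265.5, 183.7, 318.3, 226.3] 353 [[0.498, 0.031, -0.001], [0.55
[... 2201 characters left out ...]
t_dish 0.63 [176.6, 193.5, 199.3, 202.1] 164 [[0.488, 0.286, -0.001], [0.504, 0.325, 0.01], [0.519, 0.365, 0.018]]
salt_dish 0.6 [302.8, 163.9, 319.7, 184.1] 229 [[0.568, -0.178, -0.007], [0.597, -0.148, 0.017], [0.628, -0.117, 0.047]]
pepper_mill 0.74 [204.8, 156.3, 224.1, 168.0] 166 [[0.613, 0.198, -0.003], [0.627, 0.215, 0.101], [0.648, 0.248, 0.139]]
mug 0.89 [192.0, 240.2, 215.0, 271.0] 497 [[0.248, 0.206, -0.005], [0.297, 0.246, 0.008], [0.34, 0.281, 0.096]]
mug 0.73 [323.0, 115.0, 405.6, 253.7] 8050 [[0.319, -0.499, 0.0], [0.505, -0.34, 0.011], [0.803, -0.209, 0.052]]
fry_pan 0.89 [340.8, 87.6, 405.0, 175.6] 2577 [[0.599, -0.467, 0.013], [0.701, -0.365, 0.057], [0.893, -0.263, 0.092]]
```

View pics/top0.png

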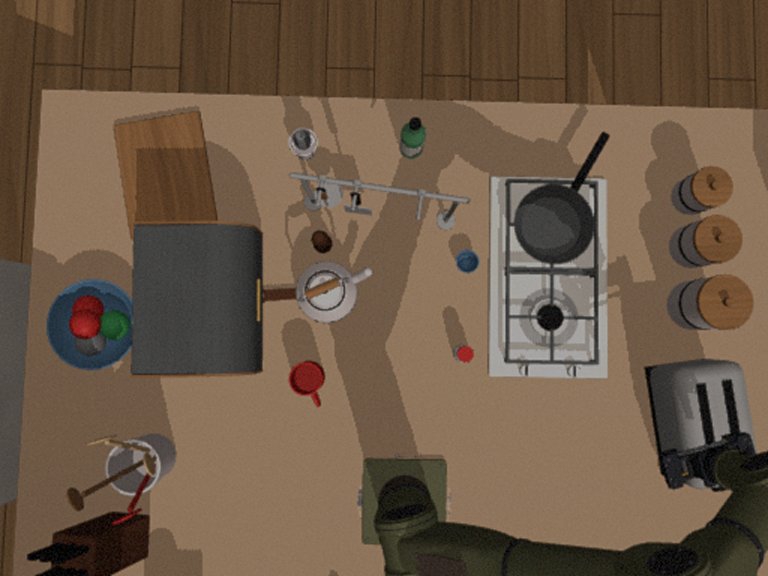

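View pics/scene0.png

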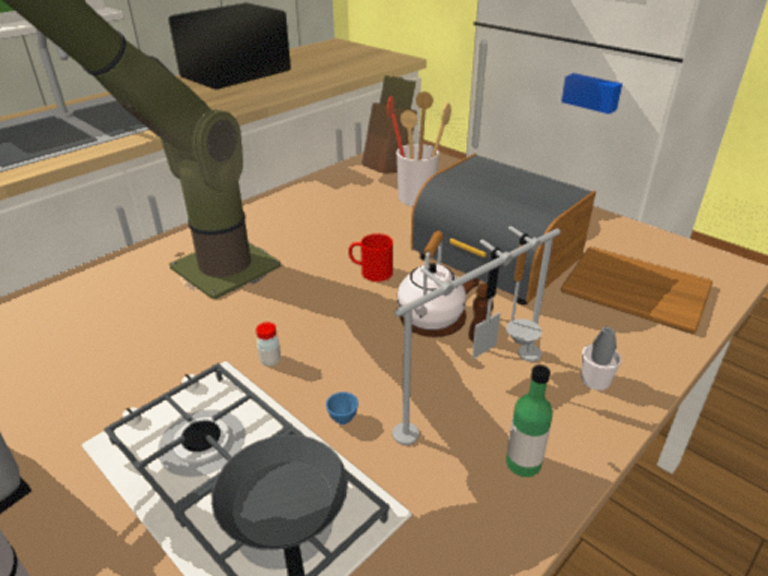

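Both views agree. In the top picture (768 px scale) the kettle is at about (326,292) with the spout to the right, and the trivet handle runs left under the bin at (262–300,295). The near burner is at (550,318) and the free peg at (420,203). Next I'll fit each of these precisely.

```bash
cat > b.py <<'E'
from h import *
from scipy.optimize import least_squares
C={}
for cam in ["top","scene"]:
    d=np.load(f"pics/{cam}0.npz"); C[cam]=(d["w"],d["f"])
def sel(cam,lo,hi):
    w=C[cam][0]; m=np.all((w>lo)&(w<hi),-1); return w[m],np.argwhere(m)
for cam in C:
    print("==",cam)
    q,_=sel(cam,[.40,.05,.166],[.62,.30,.25]); 
    c=q.mean(0); u,s,vt=np.linalg.svd((q-c)[:,:2]); d=vt[0]; t=(q-c)[:,:2]@d
    print("grip",len(q),c.round(4),"mid",(c[:2]+d*(t.max()+t.min())/2).round(4),"len",np.ptp(t),"dir",d,np.degrees(np.arctan2(d[1],d[0])),"zmax",np.percentile(q[:,2],95))
    q,_=sel(cam,[.40,.05,.03],[.62,.28,.10])
    # fit sphere-ish: circle per height, radius free
    f=lambda p:np.hypot(q[:,0]-p[0],q[:,1]-p[1])-(p[2]+p[3]*(q[:,2]-.06)+p[4]*(q[:,2]-.06)**2)
    r=least_squares(f,[.51,.19,.075,0,0],loss="soft_l1",f_scale=.003); print("kettle belly",len(q),r.x.round(4))
    # bin front
    q,_=sel(cam,[.33,.34,.05],[.64,.40,.14]); 
    if len(q)>30:
        A=np.c_[q[:,0],q[:,2],np.ones(len(q))]; print("bin front y=ax+bz+c",len(q),np.linalg.lstsq(A,q[:,1],rcond=None)[0])
    # grate
    q,_=sel(cam,[.30,-.53,.040],[.58,-.18,.056])
    print("grate",len(q),cv2.minAreaRect((q[:,:2]*1000).astype(np.float32)),np.percentile(q[:,2],[5,50,95]))
    q,_=sel(cam,[.25,-.55,.004],[.85,-.18,.016])
    print("hob",len(q),cv2.minAreaRect((q[:,:2]*1000).astype(np.float32)))
    # rack bar
    q,_=sel(cam,[.60,-.15,.27],[.82,.32,.31])
    for _ in range(8):
        A=np.c_[q[:,1],np.ones(len(q))]; a=np.linalg.lstsq(A,q[:,0],rcond=None)[0]; e=q[:,0]-A@a
        k=abs(e)<max(.007,np.std(e)*1.2); q=q[k]
    print("bar",len(q),a,q.min(0),q.max(0),"ang",np.degrees(np.arctan(a[0])))
    q,_=sel(cam,[.60,-.15,.27],[.82,.32,.32]); e=q[:,0]-(a[0]*q[:,1]+a[1]); q=q[(e<-.012)]
    print("pegpts",len(q)); 
    k=abs(q[:,1]+.01)<.05; qq=q[k]; print(qq[np.argsort(qq[:,0])].round(3)[::6].tolist())
    # trivet
    q,ij=sel(cam,[.44,.255,.004],[.56,.36,.02]); f=C[cam][1][ij[:,0],ij[:,1]].astype(int)
    dk=f.sum(1)<260; print("handle",len(q),dk.sum()); q=q[dk]
    if len(q)>20:
        A=np.c_[q[:,1],np.ones(len(q))]; print("x=a y+b",np.linalg.lstsq(A,q[:,0],rcond=None)[0],q.min(0),q.max(0),np.median(q[:,2]))
    q,ij=sel(cam,[.42,.09,.006],[.58,.26,.018]); print("disc rim pts",len(q),q.min(0),q.max(0))
save({"frame":C["top"][1]},"topcrop.png",(165,110,325,220),5)
E
python3 b.py
```

```text
== top
grip 178 [0.5106 0.2012 0.1952] mid [0.5106 0.2012] len 0.11230054583668345 dir [-0.42101693  0.90705278] 114.89880694246526 zmax 0.2032829818432597
kettle belly 666 [ 0.5114  0.2021  0.0768 -0.4539 -3.329 ]
bin front y=ax+bz+c 481 [0.03311126 0.05612952 0.34033149]
grate 826 ((447.83062744140625, -353.8250427246094), (230.2085418701172, 263.4803161621094), 89.93756866455078) [0.0412167  0.04652191 0.05309497]
hob 5600 ((549.6458740234375, -365.0984191894531), (369.50933837890625, 599.4918212890625), 89.93450164794922)
bar 454 [0.12006297 0.71255259] [ 0.69442591 -0.11589891  0.2703756 ] [0.74949694 0.26974212 0.30004836] ang 6.846330306495987
pegpts 122
[[0.655, -0.004, 0.293], [0.664, -0.007, 0.293], [0.673, -0.007, 0.296], [0.68, -0.01, 0.298], [0.687, -0.01, 0.291], [0.697, -0.007, 0.29]]
handle 198 146
x=a y+b [-0.12380139  0.5438942 ] [0.48794779 0.27987526 0.00401994] [0.53918868 0.35985543 0.01991746] 0.01085065038404769
disc rim pts 31 [0.4213169  0.09026756 0.00602586] [0.57984973 0.24584233 0.01256278]
== scene
grip 141 [0.5189 0.186  0.1941] mid [0.5168 0.1909] len
[... 377 characters left out ...]
550.2579345703125, -365.2069091796875), (596.620361328125, 367.6662902832031), 0.3793036639690399)
bar 660 [0.11985562 0.71694961] [ 0.69703784 -0.12040763  0.27027205] [0.75128274 0.26634702 0.29751744] ang 6.834618560868112
pegpts 203
[[0.655, -0.011, 0.294], [0.663, -0.004, 0.294], [0.666, -0.008, 0.295], [0.67, -0.009, 0.294], [0.677, -0.013, 0.294], [0.683, -0.012, 0.293], [0.688, -0.015, 0.291], [0.692, -0.016, 0.287], [0.697, -0.011, 0.29], [0.703, -0.014, 0.289]]
handle 49 43
x=a y+b [-0.16378819  0.56641723] [0.49771615 0.316657   0.00489579] [0.5198352  0.35961605 0.01627889] 0.011476728575392241
disc rim pts 173 [0.47442646 0.12632437 0.00605096] [0.57970837 0.25898174 0.01770633]
```

View pics/topcrop.png

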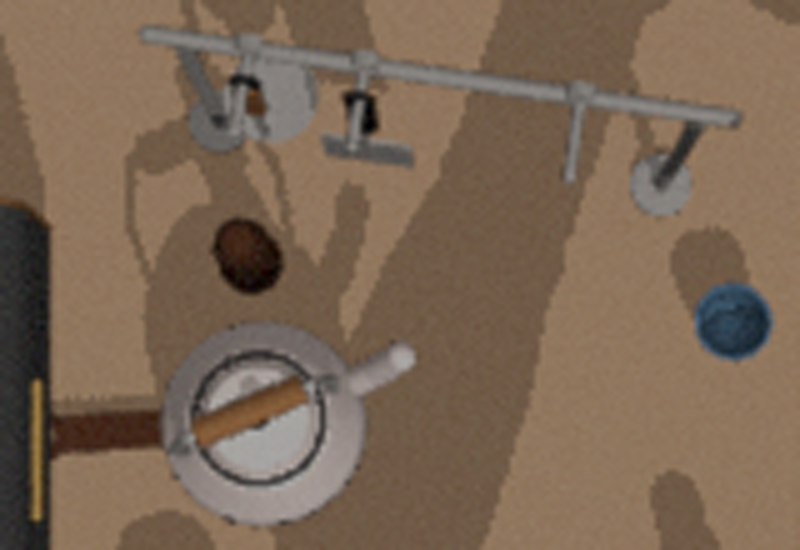

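The finder and depth agree on the peg (tip ≈ (.655, −.007, .293)) and on the kettle at (.511, .201), spout yaw about −65°. I'll refine the burner and write a planner that prints rounded rows.

```bash
cat > pl.py <<'E'
from h import *
def rot(yaw,tilt=0,axis="y"):
    """tool down, tool x at yaw (deg); tilt (deg) about tool axis"""
    return R.from_euler("z",yaw,degrees=True)*R.from_quat([1,0,0,0])*R.from_euler(axis,tilt,degrees=True)
def plan(wps,start=None):
    """wps: (pos[m],Rotation,rows). prints calls of <=8 rounded rows"""
    s=monitor.get_state()
    p,r=(np.array(s["tool_pos"]),R.from_quat(s["eef_rot"])) if start is None else start
    rows=[]
    for P,Q,n in wps:
        p0,r0=p,r; dv=(r0.inv()*Q).as_rotvec()
        for i in range(1,n+1):
            f=i/n; f=f*f*(3-2*f) if n>3 else f
            tp=p0+(np.array(P)-p0)*f; tr=r0*R.from_rotvec(dv*f)
            sh=np.round(r.inv().apply(tp-p)*100,2); rv=np.round((r.inv()*tr).as_rotvec(),3)
            if np.linalg.norm(sh)>6.2 or np.linalg.norm(rv)>.186: print("TOO FAST",sh,rv)
            p=p+r.apply(sh/100); r=r*R.from_rotvec(rv); rows.append([*sh,*rv])
    for i in range(0,len(rows),8):
        print("["+",".join("%g"%(x+0) for w in rows[i:i+8] for x in w)+"]")
    print("end",p.round(4),"clock",s["clock"])
def st():
    s=monitor.get_state(); r=R.from_quat(s["eef_rot"]).as_matrix()
    print("t",round(s["clock"],2),"tcp",np.round(s["tool_pos"],4),"grasp",np.round(s["tool_pos"]+r[:,2]*.045,4),"x",r[:,0].round(3),"z",r[:,2].round(3),"F",np.round(s["contact_force"],1),"op",round(s["opening"]*8.8,2),"q",np.round(s["q"],2))
E
cat > c.py <<'E'
from pl import *
from scipy.optimize import minimize
Q=[]
for cam in ["top","scene"]:
    d=np.load(f"pics/{cam}0.npz"); w=d["w"];f=d["f"].astype(int).sum(-1)
    m=np.all((w>[.29,-.49,.038])&(w<[.545,-.21,.056]),-1)&(f<260); q=w[m]; Q.append(q)
    print(cam,len(q),np.percentile(q,[1,99],axis=0).round(4).tolist())
    def cost(p,q=q):
        a=p[2]; x=q[:,0]-p[0]; y=q[:,1]-p[1]
        X=x*np.cos(a)+y*np.sin(a); Y=-x*np.sin(a)+y*np.cos(a); h=.110
        d=np.min([abs(X),abs(Y),abs(abs(X)-h),abs(abs(Y)-h)],axis=0)
        return np.minimum(d,.012).sum()
    best=min((minimize(cost,[x0,y0,a0],method="Nelder-Mead",options={"initial_simplex":[[x0,y0,a0],[x0+.01,y0,a0],[x0,y0+.01,a0],[x0,y0,a0+.05]]}) for x0 in np.arange(.42,.471,.01) for y0 in np.arange(-.375,-.334,.01) for a0 in (-.05,0,.05)),key=lambda r:r.fun)
    print(best.x,best.fun/len(q))
plan([([.40,-.36,.38],rot(60),12),([.50,.0,.38],rot(100),10),([.511,.201,.30],rot(114.5),12)])
E
python3 c.py
```

```text
top 497 [[0.3478, -0.4688, 0.0383], [0.5419, -0.2393, 0.0548]]
[ 0.46042255 -0.35292882  0.00860823] 0.0019729002793393087
scene 583 [[0.3506, -0.4714, 0.0399], [0.5433, -0.249, 0.0514]]
[ 0.46410473 -0.35913639  0.0019333 ] 0.0015419642929783775
[0.57,-0.34,-0.15,0,0,-0.015,1.58,-0.9,-0.42,0,0,-0.042,2.44,-1.26,-0.64,0,0,-0.064,3.16,-1.39,-0.79,0,0,-0.08,3.7,-1.28,-0.91,0,0,-0.09,4.03,-1,-0.95,0,0,-0.096,4.1,-0.61,-0.96,0,0,-0.096,3.91,-0.2,-0.9,0,0,-0.091]
[3.45,0.14,-0.8,0,0,-0.079,2.73,0.32,-0.64,0,0,-0.064,1.79,0.33,-0.42,0,0,-0.042,0.64,0.15,-0.15,0,0,-0.015,1.01,-0.26,0,0,0,-0.02,2.77,-0.66,0,0,0,-0.053,4.11,-0.75,0,0,0,-0.078,5.06,-0.52,0,0,0,-0.095]
[5.53,-0.03,0,0,0,-0.103,5.5,0.52,0,0,0,-0.104,4.98,1.01,0,0,0,-0.095,4.01,1.22,0,0,0,-0.078,2.64,1.04,0,0,0,-0.053,0.95,0.43,0,0,0,-0.02,0.39,0.09,0.16,0,0,-0.005,1.06,0.25,0.43,0,0,-0.014]
[1.6,0.41,0.66,0,0,-0.02,2,0.55,0.82,0,0,-0.026,2.26,0.69,0.94,0,0,-0.03,2.36,0.79,0.99,0,0,-0.031,2.34,0.87,0.99,0,0,-0.032,2.18,0.89,0.94,0,0,-0.029,1.89,0.84,0.82,0,0,-0.026,1.5,0.7,0.66,0,0,-0.021]
[0.98,0.49,0.43,0,0,-0.014,0.35,0.19,0.16,0,0,-0.005]
end [0.511 0.201 0.3  ] clock 1.2
```

>>> carry_out:
  motion: [0.57, -0.34, -0.15, 0, 0, -0.015, 1.58, -0.9, -0.42, 0, 0, -0.042, 2.44, -1.26, -0.64, 0, 0, -0.064, 3.16, -1.39, -0.79, 0, 0, -0.08, 3.7, -1.28, -0.91, 0, 0, -0.09, 4.03, -1, -0.95, 0, 0, -0.096, 4.1, -0.61, -0.96, 0, 0, -0.096, 3.91, -0.2, -0.9, 0, 0, -0.091]
  hand: 8.8

```text
clock: 2.2
tool_pos: [0.3422, -0.4195, 0.361]
eef_rot: [0.91, 0.415, 0.0, 0.0]
contact_force: [0.5, -1.3, 0.1]
opening: 0.999
```

>>> carry_out:
  motion: [3.45, 0.14, -0.8, 0, 0, -0.079, 2.73, 0.32, -0.64, 0, 0, -0.064, 1.79, 0.33, -0.42, 0, 0, -0.042, 0.64, 0.15, -0.15, 0, 0, -0.015, 1.01, -0.26, 0, 0, 0, -0.02, 2.77, -0.66, 0, 0, 0, -0.053, 4.11, -0.75, 0, 0, 0, -0.078, 5.06, -0.52, 0, 0, 0, -0.095]

```text
clock: 3.2
tool_pos: [0.435, -0.2313, 0.3798]
eef_rot: [0.797, 0.604, -0.0, -0.0]
contact_force: [-0.3, 0.1, 0.4]
opening: 1.0
```

```bash
python3 -c "
from pl import *
st()
p=snapshot('top'); m=None
w=cloud(p); f=p['frame'].astype(int)
u,v=550/1.5,318/1.5; print(w[int(v),int(u)], w[208:216,362:372,2].round(3).mean())
np.savez('pics/top1.npz',w=w,f=p['frame'])
"
```

```text
t 3.2 tcp [ 0.435  -0.2313  0.3798] grasp [ 0.435  -0.2313  0.3348] x [0.271 0.962 0.   ] z [-0.  0. -1.] F [-0.3  0.1  0.4] op 8.8 q [ 0.74  0.45 -0.52  1.84  0.27  0.93 -0.18]
[ 0.43952057 -0.190056    0.68628442] 0.6833750000000001
```

>>> carry_out:
  motion: [5.53, -0.03, 0, 0, 0, -0.103, 5.5, 0.52, 0, 0, 0, -0.104, 4.98, 1.01, 0, 0, 0, -0.095, 4.01, 1.22, 0, 0, 0, -0.078, 2.64, 1.04, 0, 0, 0, -0.053, 0.95, 0.43, 0, 0, 0, -0.02, 0.39, 0.09, 0.16, 0, 0, -0.005, 1.06, 0.25, 0.43, 0, 0, -0.014]

```text
clock: 4.25
tool_pos: [0.5005, 0.0135, 0.3737]
eef_rot: [0.636, 0.771, -0.001, 0.0]
contact_force: [-0.1, 0.7, 0.3]
opening: 1.001
```

>>> carry_out:
  motion: [1.6, 0.41, 0.66, 0, 0, -0.02, 2, 0.55, 0.82, 0, 0, -0.026, 2.26, 0.69, 0.94, 0, 0, -0.03, 2.36, 0.79, 0.99, 0, 0, -0.031, 2.34, 0.87, 0.99, 0, 0, -0.032, 2.18, 0.89, 0.94, 0, 0, -0.029, 1.89, 0.84, 0.82, 0, 0, -0.026, 1.5, 0.7, 0.66, 0, 0, -0.021]

```text
clock: 5.25
tool_pos: [0.5097, 0.1875, 0.3052]
eef_rot: [0.548, 0.837, -0.0, -0.0]
contact_force: [0.8, -0.6, 1.0]
opening: 0.998
```

>>> carry_out:
  motion: [0.98, 0.49, 0.43, 0, 0, -0.014, 0.35, 0.19, 0.16, 0, 0, -0.005]

```text
clock: 5.5
tool_pos: [0.5109, 0.2016, 0.2997]
eef_rot: [0.54, 0.841, -0.0, -0.0]
contact_force: [0.1, -0.2, 1.2]
opening: 0.998
```

```bash
python3 -c "
from pl import *
st()
p=snapshot('scene'); save(p,'pre.png',(200,80,400,240),3)
p=snapshot('top'); w=cloud(p); f=p['frame'].astype(int).sum(-1)
np.savez('pics/top1.npz',w=w,f=p['frame'])
# burner cap: dark blob
q=w[205:221,358:376]; k=f[205:221,358:376]<130
ij=np.argwhere(k); print('cap',k.sum(),np.nanmedian(q[k],axis=0),np.nanmean(q[k],axis=0))
plan([([.511,.2010,.236],rot(114.5),6)])
"
```

```text
t 5.5 tcp [0.5109 0.2016 0.2997] grasp [0.5109 0.2015 0.2547] x [-0.416  0.909 -0.   ] z [-0. -0. -1.] F [ 0.1 -0.2  1.2] op 8.78 q [-0.08  0.65 -0.64  1.79  0.5   0.87 -0.52]
cap 204 [ 0.45798996 -0.35380851  0.02775859] [ 0.45917111 -0.35392664  0.02800644]
[0,0,0.47,0,0,0,0,0,1.19,0,0,0,0,0,1.54,0,0,0,0,0,1.53,0,0,0,0,0,1.19,0,0,0,0,0,0.47,0,0,0]
end [0.511 0.201 0.236] clock 5.6
```

View pics/pre.png

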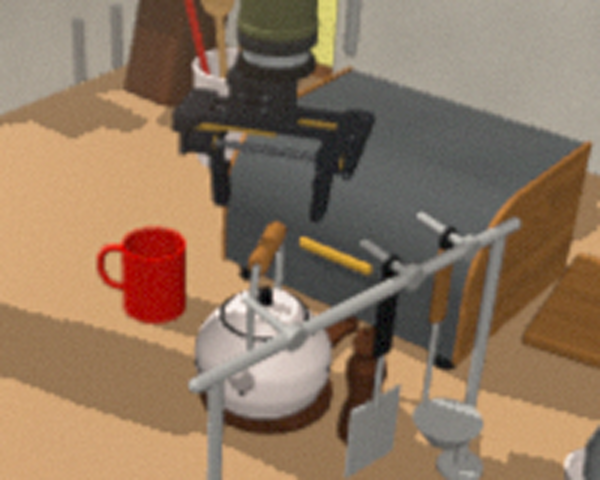

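The open jaws sit squarely above the wooden grip at (268,245) and nothing is in the way. The burner cap at (.459,−.354) matches the grate fit, so I'll descend and grip.

>>> carry_out:
  motion: [0, 0, 0.47, 0, 0, 0, 0, 0, 1.19, 0, 0, 0, 0, 0, 1.54, 0, 0, 0, 0, 0, 1.53, 0, 0, 0, 0, 0, 1.19, 0, 0, 0, 0, 0, 0.47, 0, 0, 0]

```text
clock: 6.35
tool_pos: [0.5107, 0.2008, 0.235]
eef_rot: [0.541, 0.841, -0.001, -0.0]
contact_force: [-0.8, 0.3, -0.8]
opening: 1.0
```

>>> carry_out:
  motion: [0, 0, 0, 0, 0, 0, 0, 0, 0, 0, 0, 0, 0, 0, 0, 0, 0, 0, 0, 0, 0, 0, 0, 0, 0, 0, 0, 0, 0, 0, 0, 0, 0, 0, 0, 0]
  hand: 0
  grip_force: 35

```text
clock: 7.1
tool_pos: [0.5111, 0.201, 0.2362]
eef_rot: [0.541, 0.841, 0.0, 0.0]
contact_force: [-0.1, 0.1, 0.1]
opening: 0.346
```

```bash
python3 -c "
from pl import *
st()
plan([([.511,.2010,.34],rot(114.5),8),([.50,-.05,.36],rot(95),12),([.461,-.355,.34],rot(60),12),([.461,-.355,.280],rot(60),6)],(np.array([.511,.201,.236]),rot(114.5)))
"
```

```text
t 7.1 tcp [0.5111 0.201  0.2362] grasp [0.5111 0.201  0.1912] x [-0.415  0.91  -0.   ] z [ 0. -0. -1.] F [-0.1  0.1  0.1] op 3.05 q [-0.12  0.74 -0.58  1.85  0.58  0.73 -0.6 ]
[0,0,-0.45,0,0,0,0,0,-1.17,0,0,0,0,0,-1.67,0,0,0,0,0,-1.91,0,0,0,0,0,-1.91,0,0,0,0,0,-1.67,0,0,0,0,0,-1.17,0,0,0,0,0,-0.45,0,0,0]
[-0.44,-0.22,-0.04,0,0,0.007,-1.22,-0.62,-0.11,0,0,0.018,-1.86,-0.89,-0.16,0,0,0.028,-2.37,-1.05,-0.21,0,0,0.035,-2.72,-1.1,-0.23,0,0,0.04,-2.93,-1.05,-0.25,0,0,0.042,-2.97,-0.92,-0.25,0,0,0.042,-2.84,-0.75,-0.23,0,0,0.04]
[-2.53,-0.57,-0.21,0,0,0.035,-2.03,-0.37,-0.16,0,0,0.028,-1.35,-0.22,-0.11,0,0,0.019,-0.49,-0.06,-0.04,0,0,0.006,-0.59,-0.13,0.04,0,0,0.012,-1.64,-0.34,0.11,0,0,0.033,-2.49,-0.42,0.16,0,0,0.051,-3.14,-0.38,0.21,0,0,0.062]
[-3.59,-0.2,0.23,0,0,0.072,-3.81,0.05,0.25,0,0,0.076,-3.79,0.35,0.25,0,0,0.075,-3.55,0.59,0.23,0,0,0.072,-3.07,0.75,0.21,0,0,0.063,-2.42,0.75,0.16,0,0,0.05,-1.57,0.58,0.11,0,0,0.033,-0.56,0.22,0.04,0,0,0.012]
[0,0,0.44,0,0,0,0,0,1.12,0,0,0,0,0,1.44,0,0,0,0,0,1.44,0,0,0,0,0,1.12,0,0,0,0,0,0.44,0,0,0]
end [ 0.461 -0.355  0.28 ] clock 7.1
```

>>> carry_out:
  motion: [0, 0, 0, 0, 0, 0, 0, 0, 0, 0, 0, 0, 0, 0, 0, 0, 0, 0, 0, 0, 0, 0, 0, 0]

```text
clock: 7.6
tool_pos: [0.5112, 0.2011, 0.2361]
eef_rot: [0.541, 0.841, 0.0, 0.0]
contact_force: [1.1, 0.6, -0.9]
opening: 0.232
```

>>> carry_out:
  motion: [0, 0, -0.45, 0, 0, 0, 0, 0, -1.17, 0, 0, 0, 0, 0, -1.67, 0, 0, 0, 0, 0, -1.91, 0, 0, 0, 0, 0, -1.91, 0, 0, 0, 0, 0, -1.67, 0, 0, 0, 0, 0, -1.17, 0, 0, 0, 0, 0, -0.45, 0, 0, 0]

```text
clock: 8.6
tool_pos: [0.5111, 0.2011, 0.341]
eef_rot: [0.541, 0.841, 0.0, 0.0]
contact_force: [-0.1, 0.8, -5.2]
opening: 0.232
```

```bash
python3 -c "
from pl import *
st()
"
```

```text
t 8.6 tcp [0.5111 0.2011 0.341 ] grasp [0.5112 0.2011 0.296 ] x [-0.415  0.91  -0.   ] z [ 0.001  0.    -1.   ] F [-0.1  0.8 -5.2] op 2.05 q [-0.05  0.61 -0.68  1.73  0.45  0.96 -0.48]
```

Holding about 5 N, so the kettle is off the trivet. Transport next.

>>> carry_out:
  motion: [-0.44, -0.22, -0.04, 0, 0, 0.007, -1.22, -0.62, -0.11, 0, 0, 0.018, -1.86, -0.89, -0.16, 0, 0, 0.028, -2.37, -1.05, -0.21, 0, 0, 0.035, -2.72, -1.1, -0.23, 0, 0, 0.04, -2.93, -1.05, -0.25, 0, 0, 0.042, -2.97, -0.92, -0.25, 0, 0, 0.042, -2.84, -0.75, -0.23, 0, 0, 0.04]

```text
clock: 9.6
tool_pos: [0.5023, 0.0121, 0.3548]
eef_rot: [0.644, 0.765, -0.001, 0.0]
contact_force: [0.4, 0.1, -5.1]
opening: 0.232
```

>>> carry_out:
  motion: [-2.53, -0.57, -0.21, 0, 0, 0.035, -2.03, -0.37, -0.16, 0, 0, 0.028, -1.35, -0.22, -0.11, 0, 0, 0.019, -0.49, -0.06, -0.04, 0, 0, 0.006, -0.59, -0.13, 0.04, 0, 0, 0.012, -1.64, -0.34, 0.11, 0, 0, 0.033, -2.49, -0.42, 0.16, 0, 0, 0.051, -3.14, -0.38, 0.21, 0, 0, 0.062]

```text
clock: 10.6
tool_pos: [0.4899, -0.1298, 0.3548]
eef_rot: [0.732, 0.681, 0.0, -0.0]
contact_force: [-0.4, 0.6, -5.9]
opening: 0.229
```

>>> carry_out:
  motion: [-3.59, -0.2, 0.23, 0, 0, 0.072, -3.81, 0.05, 0.25, 0, 0, 0.076, -3.79, 0.35, 0.25, 0, 0, 0.075, -3.55, 0.59, 0.23, 0, 0, 0.072, -3.07, 0.75, 0.21, 0, 0, 0.063, -2.42, 0.75, 0.16, 0, 0, 0.05, -1.57, 0.58, 0.11, 0, 0, 0.033, -0.56, 0.22, 0.04, 0, 0, 0.012]

```text
clock: 11.6
tool_pos: [0.4611, -0.3557, 0.3399]
eef_rot: [0.866, 0.5, -0.0, -0.0]
contact_force: [-0.5, 0.2, -4.8]
opening: 0.23
```

```bash
cat > d.py <<'E'
from pl import *
from scipy.optimize import least_squares
st()
for cam in ["top","scene"]:
    p=snapshot(cam); w=cloud(p); np.savez(f"pics/{cam}2.npz",w=w,f=p["frame"])
    save(p,cam+"2.png",(165,110,325,220) if cam=="top" else (60,80,380,330),5 if cam=="top" else 2)
    z0=.101
    m=np.all((w>[.36,-.46,z0+.02])&(w<[.56,-.25,z0+.10]),-1); q=w[m]
    f=lambda p:np.hypot(q[:,0]-p[0],q[:,1]-p[1])-(p[2]+p[3]*(q[:,2]-z0-.05)+p[4]*(q[:,2]-z0-.05)**2)
    r=least_squares(f,[.46,-.355,.075,0,0],loss="soft_l1",f_scale=.003); print(cam,"kettle",len(q),r.x.round(4),"zmin",np.percentile(q[:,2],1))
    # trivet top face
    m=np.all((w>[.42,.10,.005])&(w<[.60,.37,.022]),-1)&(p["frame"].astype(int).sum(-1)<260); q=w[m]; y=q[:,1]
    qd=q[y<.29]; print(" trivet",len(q),q.min(0).round(3),q.max(0).round(3),"disc circle",cv2.minEnclosingCircle((qd[y[y<.29]<.275][:,:2]*1000).astype(np.float32)))
    qh=q[(y>.285)&(y<.36)]
    if len(qh)>15: A=np.c_[qh[:,1],np.ones(len(qh))]; print(" handle x=ay+b",len(qh),np.linalg.lstsq(A,qh[:,0],rcond=None)[0])
E
python3 d.py
```

```text
t 11.6 tcp [ 0.4611 -0.3557  0.3399] grasp [ 0.4611 -0.3557  0.2949] x [0.501 0.866 0.   ] z [-0.  0. -1.] F [-0.5  0.2 -4.8] op 2.03 q [ 0.83  0.61 -0.43  1.65  0.29  0.95 -0.23]
top kettle 501 [ 0.4606 -0.3565  0.0757  0.0416 -9.4689] zmin 0.14450907690035003
 trivet 1265 [0.442 0.132 0.005] [0.59  0.365 0.022] disc circle ((515.6851806640625, 204.39340209960938), 75.12591552734375)
 handle x=ay+b 132 [-0.08843252  0.53307886]
scene kettle 1973 [ 0.4581 -0.3569  0.0775  0.0763 -9.4137] zmin 0.12443884642054227
 trivet 893 [0.444 0.128 0.005] [0.59  0.369 0.018] disc circle ((516.86572265625, 200.24827575683594), 74.70755004882812)
 handle x=ay+b 90 [-0.03357059  0.52014583]
```

View pics/scene2.png

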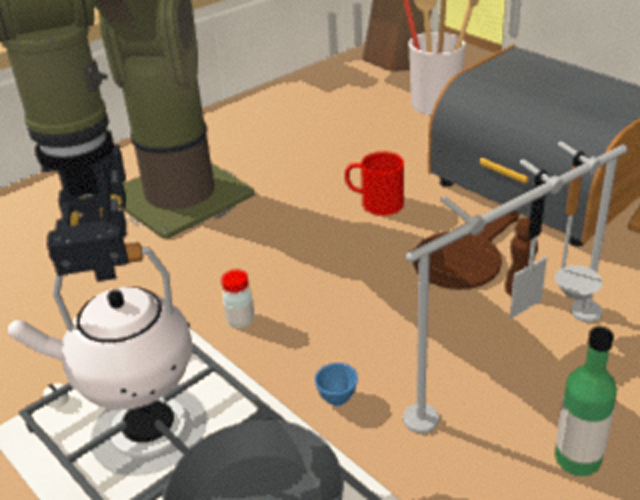

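The scene picture shows the kettle hanging upright over the burner at (130,350), and the trivet is fully visible with its handle under the bin at (500,230). I'll lower the kettle slowly with a 1–1.5 mm correction.

```bash
python3 -c "
from pl import *
plan([([.462,-.354,.2765],rot(60),8)],(np.array([.461,-.355,.340]),rot(60)))
"
```

```text
[0.01,0,0.27,0,0,0,0.01,0.01,0.72,0,0,0,0.02,0,1.02,0,0,0,0.03,0.01,1.17,0,0,0,0.02,0.01,1.16,0,0,0,0.03,0,1.02,0,0,0,0.01,0.01,0.72,0,0,0,0.01,0,0.27,0,0,0]
end [ 0.462  -0.354   0.2765] clock 11.7
```

>>> carry_out:
  motion: [0.01, 0, 0.27, 0, 0, 0, 0.01, 0.01, 0.72, 0, 0, 0, 0.02, 0, 1.02, 0, 0, 0, 0.03, 0.01, 1.17, 0, 0, 0, 0.02, 0.01, 1.16, 0, 0, 0, 0.03, 0, 1.02, 0, 0, 0, 0.01, 0.01, 0.72, 0, 0, 0, 0.01, 0, 0.27, 0, 0, 0]

```text
clock: 12.7
tool_pos: [0.4622, -0.354, 0.2761]
eef_rot: [0.866, 0.5, -0.0, -0.0]
contact_force: [0.5, 0.5, -4.5]
opening: 0.231
```

>>> carry_out:
  motion: [0, 0, 0.1, 0, 0, 0, 0, 0, 0.1, 0, 0, 0, 0, 0, 0.1, 0, 0, 0]

```text
clock: 13.08
tool_pos: [0.4624, -0.3541, 0.2738]
eef_rot: [0.866, 0.5, 0.0, 0.0]
contact_force: [0.1, 0.1, -5.4]
opening: 0.231
```

```bash
python3 -c "
from pl import *
st()"
```

```text
t 13.07 tcp [ 0.4624 -0.3541  0.2738] grasp [ 0.4624 -0.3541  0.2288] x [ 0.5    0.866 -0.   ] z [ 0.001 -0.    -1.   ] F [ 0.1  0.1 -5.4] op 2.03 q [ 0.8   0.69 -0.39  1.72  0.35  0.8  -0.28]
```

>>> carry_out:
  motion: [0, 0, 0.1, 0, 0, 0, 0, 0, 0.1, 0, 0, 0]

```text
clock: 13.32
tool_pos: [0.4625, -0.3543, 0.272]
eef_rot: [0.866, 0.5, 0.0, 0.001]
contact_force: [-0.7, 0.4, 2.4]
opening: 0.23
```

>>> carry_out:
  motion: [0, 0, 0.1, 0, 0, 0]

```text
clock: 13.45
tool_pos: [0.4626, -0.3543, 0.2719]
eef_rot: [0.866, 0.5, 0.0, 0.001]
contact_force: [-2.9, 1.4, 9.8]
opening: 0.229
```

>>> carry_out:
  motion: [0, 0, -0.1, 0, 0, 0, 0, 0, 0, 0, 0, 0]

```text
clock: 13.7
tool_pos: [0.4625, -0.3543, 0.272]
eef_rot: [0.866, 0.5, 0.0, 0.001]
contact_force: [-0.5, -1.1, -0.1]
opening: 0.229
```

>>> carry_out:
  motion: [0, 0, 0, 0, 0, 0, 0, 0, 0, 0, 0, 0, 0, 0, 0, 0, 0, 0, 0, 0, 0, 0, 0, 0, 0, 0, -0.5, 0, 0, 0, 0, 0, -2, 0, 0, 0, 0, 0, -3, 0, 0, 0, 0, 0, -2.5, 0, 0, 0]
  hand: 7

```text
clock: 14.7
tool_pos: [0.4624, -0.354, 0.353]
eef_rot: [0.866, 0.5, 0.0, 0.0]
contact_force: [-0.3, -1.2, 0.7]
opening: 0.795
```

```bash
cat > kin.py <<'E'
from pl import *
from scipy.optimize import least_squares
import itertools
D=[([1.33180338,.68998133,-.19450501,1.5663678,.15729699,.90251927,-.21512729],[.16819973,-.60138773,.30190503],rot(15.64)),
([.74,.45,-.52,1.84,.27,.93,-.18],[.435,-.2313,.3798],rot(74.3)),
([-.08,.65,-.64,1.79,.5,.87,-.52],[.5109,.2016,.2997],rot(114.6)),
([-.12,.74,-.58,1.85,.58,.73,-.6],[.5111,.201,.2362],rot(114.5)),
([-.05,.61,-.68,1.73,.45,.96,-.48],[.5111,.2011,.341],rot(114.5)),
([.83,.61,-.43,1.65,.29,.95,-.23],[.4611,-.3557,.3399],rot(60)),
([.8,.69,-.39,1.72,.35,.8,-.28],[.4624,-.3541,.2738],rot(60))]
s=monitor.get_state(); D.append((s["q"],s["tool_pos"],R.from_quat(s["eef_rot"])))
def fk(q,p,sg):
    # p: h,L1,L2,L3, a1..a4 offsets in x, base yaw, tool yaw
    r=R.from_euler("z",p[8]); x=np.zeros(3)
    ax="zyzyzyz"; tr=[[0,0,p[0]],[p[4],0,p[1]*0],[0,0,p[1]],[p[5],0,0],[0,0,0],[p[6],0,0],[0,0,0]]
    off=[[0,0,p[0]],[p[4],0,0],[p[5],0,p[1]],[-p[5]*p[10],0,0],[0,0,p[2]],[p[6],0,0],[0,0,p[3]]]
    for i in range(7):
        r=r*R.from_euler(ax[i],sg[i]*q[i]); x=x+r.apply(off[i])
    return x,r*R.from_euler("z",p[9])
def res(p,sg,D=D):
    o=[]
    for q,x,Q in D:
        a,b=fk(q,p,sg); o+=list((a-x)*5)+list((b.inv()*Q).as_rotvec())
    return np.array(o)
if __name__=="__main__":
    best=[]
    for sg in itertools.product([1,-1],repeat=7):
        if sg[0]==1 : continue
        for b,t in itertools.product([0,np.pi],[0,np.pi,np.pi/2,-np.pi/2]):
            r=least_squares(res,[.33,.4,.4,.2,0,0,0,0,b,t,1],args=(sg,),max_nfev=15); best.append((r.cost,sg,r.x))
    best.sort(key=lambda t:t[0])
    for c,sg,x in best[:4]: 
        r=least_squares(res,x,args=(sg,)); print(r.cost,sg,r.x.round(4).tolist(),abs(r.fun).max())
    st()
    plan([([.49,-.05,.36],rot(80),11),([.5076,.2976,.30],rot(95),12)])
E
time python3 kin.py
```

```text
0.0011130534111338897 (-1, 1, -1, 1, -1, 1, -1) [0.1381, 0.5577, 0.3534, 0.0495, 0.0155, -0.0182, -0.0001, -2.1619, -0.0699, 1.4997, 0.0455] 0.018033914241039894
0.0011130534111339096 (-1, -1, -1, -1, -1, -1, -1) [0.1381, 0.5577, 0.3534, 0.0495, -0.0155, 0.0182, 0.0001, 32.5953, 3.0716, 4.6413, 0.0455] 0.018033914320918637
0.0011130534111339365 (-1, 1, -1, 1, -1, 1, -1) [0.1381, 0.5577, 0.3534, 0.0495, 0.0155, -0.0182, -0.0001, 43.2024, -0.0699, 1.4997, 0.0455] 0.01803391443921304
0.0011130534111339536 (-1, -1, -1, -1, -1, -1, -1) [0.1381, 0.5577, 0.3534, 0.0495, -0.0155, 0.0182, 0.0001, 34.2661, 3.0716, 4.6413, 0.0455] 0.01803391410049024
t 14.7 tcp [ 0.4624 -0.354   0.353 ] grasp [ 0.4625 -0.354   0.308 ] x [0.499 0.866 0.   ] z [ 0.001 -0.    -1.   ] F [-0.3 -1.2  0.7] op 7.0 q [ 0.83  0.6  -0.43  1.63  0.29  0.98 -0.22]
[0.65,-0.3,-0.02,0,0,-0.008,1.77,-0.8,-0.04,0,0,-0.022,2.68,-1.14,-0.07,0,0,-0.034,3.36,-1.3,-0.08,0,0,-0.041,3.8,-1.29,-0.09,0,0,-0.046,3.99,-1.15,-0.1,0.001,0,-0.047,3.9,-0.93,-0.09,0,0,-0.046,3.54,-0.68,-0.08,0,0,-0.041]
[2.88,-0.43,-0.07,0,0,-0.033,1.93,-0.22,-0.05,0,0,-0.022,0.71,-0.07,-0.01,0,0,-0.008,0.68,-0.08,0.12,0,0,-0.005,1.88,-0.23,0.32,0,0,-0.014,2.84,-0.3,0.5,0,0,-0.022,3.58,-0.3,0.61,0,0,-0.027,4.06,-0.23,0.71,0,0,-0.031]
[4.31,-0.11,0.74,0,0,-0.032,4.31,0.03,0.74,0,0,-0.033,4.06,0.17,0.7,0,0,-0.03,3.58,0.25,0.62,0,0,-0.027,2.85,0.27,0.49,0,0,-0.022,1.88,0.23,0.33,0,0,-0.014,0.68,0.09,0.12,0,0,-0.005]
end [0.5076 0.2976 0.3   ] clock 14.7
real	3m43.979s
user	3m40.636s
sys	0m0.145s
```

Kettle released. Next I'll move above the trivet handle.

>>> carry_out:
  motion: [0.65, -0.3, -0.02, 0, 0, -0.008, 1.77, -0.8, -0.04, 0, 0, -0.022, 2.68, -1.14, -0.07, 0, 0, -0.034, 3.36, -1.3, -0.08, 0, 0, -0.041, 3.8, -1.29, -0.09, 0, 0, -0.046, 3.99, -1.15, -0.1, 0.001, 0, -0.047, 3.9, -0.93, -0.09, 0, 0, -0.046, 3.54, -0.68, -0.08, 0, 0, -0.041]

```text
clock: 15.7
tool_pos: [0.4838, -0.1024, 0.3563]
eef_rot: [0.785, 0.62, -0.001, -0.002]
contact_force: [0.5, 0.0, -0.2]
opening: 0.791
```

>>> carry_out:
  motion: [2.88, -0.43, -0.07, 0, 0, -0.033, 1.93, -0.22, -0.05, 0, 0, -0.022, 0.71, -0.07, -0.01, 0, 0, -0.008, 0.68, -0.08, 0.12, 0, 0, -0.005, 1.88, -0.23, 0.32, 0, 0, -0.014, 2.84, -0.3, 0.5, 0, 0, -0.022, 3.58, -0.3, 0.61, 0, 0, -0.027, 4.06, -0.23, 0.71, 0, 0, -0.031]

```text
clock: 16.7
tool_pos: [0.4967, 0.0803, 0.3356]
eef_rot: [0.734, 0.679, -0.001, -0.0]
contact_force: [-0.2, 0.8, 0.4]
opening: 0.796
```

>>> carry_out:
  motion: [4.31, -0.11, 0.74, 0, 0, -0.032, 4.31, 0.03, 0.74, 0, 0, -0.033, 4.06, 0.17, 0.7, 0, 0, -0.03, 3.58, 0.25, 0.62, 0, 0, -0.027, 2.85, 0.27, 0.49, 0, 0, -0.022, 1.88, 0.23, 0.33, 0, 0, -0.014, 0.68, 0.09, 0.12, 0, 0, -0.005]
  hand: 6

```text
clock: 17.58
tool_pos: [0.5075, 0.2979, 0.2983]
eef_rot: [0.676, 0.737, -0.0, -0.0]
contact_force: [-0.7, -0.2, 0.3]
opening: 0.681
```

```bash
python3 -c "
from pl import *
st(); print(repr(monitor.get_state()['q']))
p=snapshot('scene'); save(p,'k3.png',(60,80,380,330),2)
plan([([.5076,.2976,.09],rot(95),10),([.5076,.2976,.0675],rot(95),4)])
"
```

```text
t 17.57 tcp [0.5075 0.2979 0.2983] grasp [0.5075 0.2979 0.2533] x [-0.087  0.996  0.   ] z [-0.001 -0.    -1.   ] F [-0.7 -0.2  0.3] op 5.99 q [-0.3   0.69 -0.55  1.67  0.43  0.91 -0.93]
array([-0.29697228,  0.68759068, -0.54674387,  1.67247401,  0.43168525,
        0.90563589, -0.92683226])
[0,0,0.58,0,0,0,-0.01,0,1.59,0,0,0,-0.01,0.01,2.33,0,0,0,-0.01,0,2.83,0,0,0,-0.01,0,3.09,-0.001,0,0,-0.01,0.01,3.08,0,0,0,-0.01,0,2.84,0,0,0,-0.01,0,2.33,0,0,0]
[0,0,1.58,0,0,0,0,0,0.59,0,0,0,0,0,0.35,0,0,0,0,0,0.77,0,0,0,0,0,0.78,0,0,0,0,0,0.35,0,0,0]
end [0.5076 0.2976 0.0675] clock 17.625
```

View pics/k3.png

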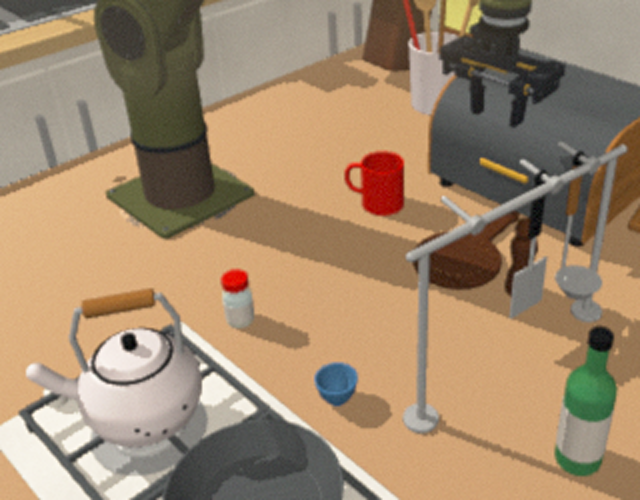

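The kettle stands upright on the burner at (140,390) and the hand is clear of the bin. I'll descend, shifted 3 mm away from the bin.

>>> carry_out:
  motion: [0, 0, 0.58, 0, 0, 0, -0.01, 0, 1.59, 0, 0, 0, -0.05, 0.01, 2.33, 0, 0, 0, -0.06, 0, 2.83, 0, 0, 0, -0.06, 0, 3.09, 0, 0, 0, -0.06, 0.01, 3.08, 0, 0, 0, -0.05, 0, 2.84, 0, 0, 0, -0.02, 0, 2.33, 0, 0, 0]

```text
clock: 18.62
tool_pos: [0.5073, 0.2931, 0.11]
eef_rot: [0.676, 0.737, -0.001, -0.0]
contact_force: [0.1, 0.7, 1.3]
opening: 0.681
```

>>> carry_out:
  motion: [0, 0, 1.58, 0, 0, 0, 0, 0, 0.59, 0, 0, 0, 0, 0, 0.35, 0, 0, 0, 0, 0, 0.77, 0, 0, 0, 0, 0, 0.7, 0, 0, 0, 0, 0, 0.3, 0, 0, 0]

```text
clock: 19.38
tool_pos: [0.5076, 0.2946, 0.0688]
eef_rot: [0.676, 0.737, -0.0, -0.0]
contact_force: [-0.4, -0.5, -0.2]
opening: 0.68
```

>>> carry_out:
  motion: [0, 0, 0, 0, 0, 0, 0, 0, 0, 0, 0, 0, 0, 0, 0, 0, 0, 0, 0, 0, 0, 0, 0, 0, 0, 0, 0, 0, 0, 0]
  hand: 0
  grip_force: 40

```text
clock: 20.0
tool_pos: [0.5078, 0.2947, 0.0693]
eef_rot: [0.676, 0.737, -0.0, -0.0]
contact_force: [-0.2, -0.8, 1.9]
opening: 0.307
```

```bash
python3 -c "
from pl import *
st(); print(repr(monitor.get_state()['q']))"
```

```text
t 20.0 tcp [0.5078 0.2947 0.0693] grasp [0.5078 0.2947 0.0243] x [-0.087  0.996  0.001] z [-0.001  0.    -1.   ] F [-0.2 -0.8  1.9] op 2.7 q [-0.42  1.   -0.32  1.8   0.67  0.45 -1.13]
array([-0.41978579,  1.0036043 , -0.32315296,  1.80331531,  0.66768714,
        0.44610531, -1.12912521])
```

The handle is gripped at 27 mm opening. I'll lift about 4 mm and pull straight back along the handle (−tool x), staying within the 24 mm gap, then raise it.

>>> carry_out:
  motion: [0, 0, -0.15, 0, 0, 0, 0, 0, -0.25, 0, 0, 0, -0.5, 0, 0, 0, 0, 0, -1, 0, 0, 0, 0, 0, -1.5, 0, 0, 0, 0, 0, -2, 0, 0, 0, 0, 0, -2, 0, 0, 0, 0, 0, -1.5, 0, 0, 0, 0, 0]

```text
clock: 21.0
tool_pos: [0.5153, 0.2076, 0.073]
eef_rot: [0.676, 0.737, -0.001, -0.0]
contact_force: [-0.2, 0.3, -0.6]
opening: 0.306
```

>>> carry_out:
  motion: [-1, 0, -0.3, 0, 0, 0, -1, 0, -1, 0, 0, 0, -1, 0, -2, 0, 0, 0, -1.5, 0, -3, 0, 0, 0, -1.5, 0, -3.5, 0, 0, 0, -2, 0, -3.5, 0, 0, 0, -2, 0, -3, 0, 0, 0, -1, 0, -1, 0, 0, 0]

```text
clock: 22.0
tool_pos: [0.5255, 0.0993, 0.2487]
eef_rot: [0.676, 0.737, 0.001, 0.001]
contact_force: [0.0, -0.2, -1.3]
opening: 0.311
```

```bash
python3 -c "
from pl import *
st(); s=monitor.get_state(); print(repr(s['q']),s['tool_pos'],s['eef_rot'])
for c in ['scene','top']:
    p=snapshot(c); save(p,c+'4.png',(180,60,400,260),3); np.savez(f'pics/{c}4.npz',w=cloud(p),f=p['frame'])
"
```

```text
t 22.0 tcp [0.5255 0.0993 0.2487] grasp [0.5256 0.0993 0.2037] x [-0.086  0.996  0.   ] z [ 0.003  0.001 -1.   ] F [ 0.  -0.2 -1.3] op 2.74 q [ 0.06  0.69 -0.56  1.88  0.55  0.72 -0.73]
array([ 0.06355795,  0.69493132, -0.55936484,  1.88455484,  0.54547899,
        0.71524419, -0.7275028 ]) [0.52549187 0.0992533  0.24870957] [0.67615312 0.73675962 0.00122452 0.00085166]
```

View pics/scene4.png

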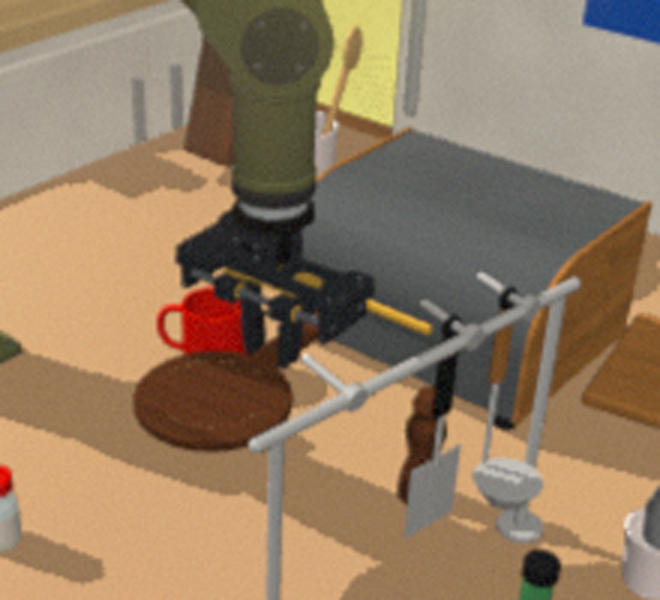

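The trivet is free of the bin, held level by the handle, and everything else is untouched. A few tilts of the hand will now calibrate an arm model for planning the hang.

>>> carry_out:
  motion: [0, 0, 0, 0.15, 0, 0, 0, 0, 0, 0.18, 0, 0, 0, 0, 0, 0.15, 0, 0, 0, 0, 0, 0, 0, 0]

```text
clock: 22.6
tool_pos: [0.5253, 0.1012, 0.2434]
eef_rot: [0.656, 0.716, -0.176, -0.162]
contact_force: [0.3, 0.6, -1.2]
opening: 0.313
```

```bash
python3 -c "
from plant import monitor
s=monitor.get_state(); print(repr((s['q'].tolist(),s['tool_pos'].tolist(),s['eef_rot'].tolist())),file=open('kd.txt','a'));print(s['q'],s['eef_rot'])"
```

```text
[ 0.0755294   0.89805842 -0.6227668   1.52969571  0.3129427   1.31787629
 -0.52766554] [ 0.6560619   0.71593846 -0.17570855 -0.16168304]
```

>>> carry_out:
  motion: [0, 0, 0, 0, 0.15, 0, 0, 0, 0, 0, 0.18, 0, 0, 0, 0, 0, 0.15, 0, 0, 0, 0, 0, 0, 0]

```text
clock: 23.1
tool_pos: [0.524, 0.0977, 0.2446]
eef_rot: [0.681, 0.656, -0.015, -0.326]
contact_force: [-1.3, -0.9, -1.3]
opening: 0.312
```

```bash
python3 -c "
from plant import monitor
s=monitor.get_state(); print(repr((s['q'].tolist(),s['tool_pos'].tolist(),s['eef_rot'].tolist())),file=open('kd.txt','a'))"
cat > kin2.py <<'E'
from pl import *
from scipy.optimize import least_squares
d=lambda *a:a
D=[(q,x,Q.as_quat(),w) for q,x,Q,w in [
([1.33180338,.68998133,-.19450501,1.5663678,.15729699,.90251927,-.21512729],[.16819973,-.60138773,.30190503],R.from_quat([.990708488,.135999276,-1.99e-4,-9.2e-4]),1),
([.74,.45,-.52,1.84,.27,.93,-.18],[.435,-.2313,.3798],rot(74.3),.2),
([-.08,.65,-.64,1.79,.5,.87,-.52],[.5109,.2016,.2997],rot(114.6),.2),
([.83,.61,-.43,1.65,.29,.95,-.23],[.4611,-.3557,.3399],rot(60),.2),
([-.29697228,.68759068,-.54674387,1.67247401,.43168525,.90563589,-.92683226],[.5075,.2979,.2983],R.from_quat([.676,.737,0,0]),.7),
([-.41978579,1.0036043,-.32315296,1.80331531,.66768714,.44610531,-1.12912521],[.5078,.2947,.0693],R.from_quat([.676,.737,0,0]),.7),
([.06355795,.69493132,-.55936484,1.88455484,.54547899,.71524419,-.7275028],[.52549187,.0992533,.24870957],R.from_quat([.67615312,.73675962,.00122,.00085]),1)]]
D+=[(*eval(l),1) for l in open("kd.txt")]
def fk(q,p):
    r=R.identity(); x=np.zeros(3)
    off=[[0,0,p[0]],[p[4],0,0],[p[5],0,p[1]],[p[6],0,0],[p[7],0,p[2]],[p[8],0,0],[0,0,p[3]]]
    for i,a in enumerate("zyzyzyz"):
        r=r*R.from_euler(a,[-1,1,-1,1,-1,1,-1][i]*q[i]+p[9+i]); x=x+r.apply(off[i])
    return x,r
def res(p,D=D):
    o=[]
    for q,x,Q,w in D:
        a,b=fk(q,p); o+=list((a-x)*5*w)+list((b.inv()*R.from_quat(Q)).as_rotvec()*w)
    return np.r_[o,(p[4:9])*.02,(p[9:15])*.02]
P=None
def fit():
    return least_squares(res,[.3,.4,.38,.2,0,0,0,0,0]+[0]*6+[1.57])
if __name__=="__main__":
    r=fit(); print(r.cost,r.x.round(4).tolist()); print(r.fun[:-11].reshape(-1,6).round(4)); np.save("P.npy",r.x)
E
python3 kin2.py
```

```text
0.0007911052892282257 [0.3521, 0.5542, 0.3442, 0.2646, 0.0284, -0.0098, -0.0303, 0.0143, -0.0059, -0.0466, -0.0349, -0.0282, 0.0792, 0.0105, -0.0485, 1.5162]
[[ 0.0096  0.0036 -0.0052  0.0014  0.0093 -0.0118]
 [ 0.0017  0.0027 -0.0042 -0.0026  0.0014 -0.0025]
 [ 0.0004 -0.0036 -0.0002 -0.0017  0.003   0.0021]
 [-0.0005  0.0021 -0.002  -0.0015  0.0007 -0.0016]
 [ 0.0065 -0.0073 -0.0009 -0.0011  0.0078  0.0035]
 [-0.0052  0.0017  0.0065 -0.007   0.001   0.0024]
 [ 0.0022 -0.003  -0.003  -0.0083  0.0068  0.0037]
 [-0.0082 -0.0009  0.0024 -0.0011 -0.0069  0.0048]
 [ 0.0118  0.0008  0.0032  0.0194  0.0026 -0.0004]]
```

```bash
cat > ik.py <<'E'
from kin2 import *
p=np.load("P.npy"); lo=np.array([-3.01,-.46,-1.47,.13,-1,.04,-2.66])+.04; hi=np.array([3.01,2.08,1.51,2.56,4.14,2.09,2.66])-.04
def ik(x,Q,q0,wreg=.002):
    f=lambda q:(lambda a:np.r_[(a[0]-x)*5,(a[1].inv()*Q).as_rotvec(),(q-q0)*wreg])(fk(q,p))
    r=least_squares(f,np.clip(q0,lo+1e-3,hi-1e-3),bounds=(lo,hi),max_nfev=80); return r.x,np.abs(f(r.x)[:6]).max()
rx=np.array([.993,-.119,0]); up=np.array([0,0,1.]); root=np.array([.7131,-.0144,.285])
def hang(lam,s=1,ug=.093,n=.018,out=.02,dz=0):
    l=np.radians(lam); z=np.cos(l)*rx-np.sin(l)*up; x=s*(np.sin(l)*rx+np.cos(l)*up); y=np.cross(z,x)
    eye=root-rx*out+up*(out*.14-.004+dz)
    g=eye-up*(.165-ug)-rx*n
    return g-z*.045,R.from_matrix(np.c_[x,y,z])
if __name__=="__main__":
    q0=np.array(eval(open("kd.txt").read().splitlines()[-1])[0]); rng=np.random.default_rng(0)
    for lam in (0,15,30,45):
        for s in (1,-1):
            x,Q=hang(lam,s); S=[]
            for k in range(25):
                q,e=ik(x,Q,rng.uniform(lo,hi) if k else q0)
                if e<.01: S.append((abs(q-q0).max(),q))
            S.sort(key=lambda t:t[0]); print(lam,s,x.round(3),len(S),[t[1].round(2).tolist() for t in S[:3]])
E
time timeout 300 python3 ik.py
```

```text
0 1 [ 0.631 -0.005  0.212] 11 [[-0.59, 1.43, 0.73, 2.42, 2.77, 1.94, 0.58], [-0.55, 1.4, 0.66, 2.43, 2.78, 1.97, 0.66], [-0.52, 1.38, 0.61, 2.43, 2.78, 1.99, 0.71]]
0 -1 [ 0.631 -0.005  0.212] 15 [[-0.62, 1.46, 0.79, 2.42, 2.77, 1.91, -2.62], [-0.45, 1.34, 0.49, 2.43, 2.79, 2.04, -2.31], [-0.44, 1.33, 0.47, 2.43, 2.79, 2.05, -2.28]]
15 1 [ 0.632 -0.005  0.223] 15 [[0.25, 1.15, -0.7, 2.46, 2.87, 1.88, 1.99], [0.45, 1.35, -1.12, 2.45, 2.87, 1.98, 2.43], [0.24, 1.14, -0.66, 2.46, 2.88, 1.88, 1.96]]
15 -1 [ 0.632 -0.005  0.223] 20 [[0.39, 1.27, -0.97, 2.45, 2.87, 1.94, -0.87], [0.35, 1.23, -0.89, 2.45, 2.87, 1.92, -0.96], [0.34, 1.22, -0.87, 2.45, 2.87, 1.92, -0.98]]
30 1 [ 0.637 -0.005  0.234] 11 [[0.27, 0.95, -0.71, 2.37, 2.68, 1.38, 2.0], [0.27, 0.94, -0.7, 2.37, 2.68, 1.37, 1.99], [0.09, 0.87, -0.38, 2.38, 2.82, 1.29, 1.75]]
30 -1 [ 0.637 -0.005  0.234] 16 [[0.55, 1.31, -1.43, 2.35, 2.47, 1.74, -0.51], [0.55, 1.31, -1.43, 2.35, 2.47, 1.74, -0.51], [0.54, 1.31, -1.43, 2.35, 2.47, 1.74, -0.51]]
45 1 [ 0.644 -0.006  0.244] 10 [[0.32, 0.82, -0.75, 2.21, 2.39, 0.91, 2.23], [0.03, 0.73, -0.23, 2.22, 2.77, 0.72, 1.77], [0.43, 0.91, -0.99, 2.2, 2.27, 1.05, 2.42]]
45 -1 [ 0.644 -0.006  0.244] 17 [[0.57, 1.16, -1.43, 2.18, 2.12, 1.4, -0.41], [0.56, 1.12, -1.37, 2.18, 2.13, 1.34, -0.45], [0.55, 1.09, -1.33, 2.18, 2.14, 1.31, -0.48]]
real	0m27.598s
user	0m28.092s
sys	0m0.105s
```

```bash
cat > ik2.py <<'E'
from ik import *
q0=np.array([.2,1.1,-.6,2.4,2.8,1.6,1.9]); rng=np.random.default_rng(1)
for lam,ug,n,tl in ((0,.093,.018,0),(8,.093,.018,0),(20,.093,.018,0),(30,.088,.015,0),(38,.088,.015,0),(45,.088,.015,0)):
  for out in (.078,.05,.02):
    S=[];E=9
    x,Q=hang(lam,1,ug,n,out)
    for k in range(14):
        q,e=ik(x,Q,rng.uniform(np.maximum(lo,q0-1),np.minimum(hi,q0+1)) if k else q0); E=min(E,e)
        if e<.01: S.append(q)
    if S: m=max(S,key=lambda q:np.min(np.r_[q-lo,hi-q])); print(lam,out,len(S),m.round(2).tolist(),"margin",np.min(np.r_[m-lo,hi-m]).round(3))
    else: print(lam,out,"none",E)
E
timeout 200 python3 ik2.py
```

```text
0 0.078 none 0.031867511059590625
0 0.05 11 [-0.57, 1.43, 0.67, 2.51, 2.73, 2.05, 0.59] margin 0.0
0 0.02 11 [-0.52, 1.38, 0.61, 2.43, 2.78, 1.99, 0.71] margin 0.057
8 0.078 none 0.08925061952234026
8 0.05 14 [-0.76, 1.6, 1.22, 2.52, 3.05, 1.81, 0.15] margin 0.0
8 0.02 13 [-0.2, 1.15, 0.09, 2.47, 2.94, 1.97, 1.3] margin 0.051
20 0.078 none 0.070086876762126
20 0.05 14 [0.42, 1.27, -1.14, 2.51, 2.71, 1.95, 2.33] margin 0.006
20 0.02 14 [0.47, 1.31, -1.19, 2.43, 2.74, 1.87, 2.44] margin 0.095
30 0.078 14 [0.43, 1.15, -1.2, 2.51, 2.47, 1.74, 2.28] margin 0.008
30 0.05 14 [0.32, 0.99, -0.84, 2.45, 2.62, 1.5, 2.06] margin 0.073
30 0.02 14 [0.36, 1.03, -0.89, 2.36, 2.62, 1.45, 2.15] margin 0.16
38 0.078 14 [0.5, 1.09, -1.3, 2.42, 2.29, 1.54, 2.4] margin 0.098
38 0.05 14 [0.31, 0.88, -0.78, 2.37, 2.53, 1.2, 2.08] margin 0.152
38 0.02 14 [0.39, 0.95, -0.93, 2.28, 2.46, 1.21, 2.26] margin 0.241
45 0.078 14 [0.31, 0.79, -0.77, 2.36, 2.42, 1.01, 2.13] margin 0.163
45 0.05 14 [0.4, 0.87, -0.94, 2.27, 2.31, 1.06, 2.31] margin 0.245
45 0.02 14 [0.23, 0.79, -0.58, 2.21, 2.5, 0.84, 2.1] margin 0.314
```

The direct hang is out of reach, so the task's hint to regrasp was right. I'll search for a laying-down yaw whose leaning regrasp connects smoothly to the hang pose.

```bash
cat > ik3.py <<'E'
from ik import *
def pick(phi,lam,s,g):
    l=np.radians(lam);f=np.radians(phi); e=np.array([np.cos(f),np.sin(f),0])
    z=-np.cos(l)*up-np.sin(l)*e; x=s*(e*np.cos(l)-up*np.sin(l)); 
    return np.array(g)-z*.045,R.from_matrix(np.c_[x,np.cross(z,x),z])
if __name__=="__main__":
    rng=np.random.default_rng(1); lam=35; out=[]
    H={}
    for s in (1,-1):
        x,Q=hang(43,s,.088,.015,.075); L=[]
        for k in range(20):
            q,e=ik(x,Q,rng.uniform(lo,hi))
            if e<.01: L.append(q)
        H[s]=sorted(L,key=lambda q:-np.min(np.r_[q-lo,hi-q]))[:4]; print(s,[h.round(2).tolist() for h in H[s]])
    for s in (1,-1):
        for phi in range(0,360,30):
            x,Q=pick(phi,lam,s,[.50,.05,.022]); best=(9,)
            for h in H[s][:3]:
              for k in range(4):
                q,e=ik(x,Q,np.clip(h+rng.normal(0,.5 if k else 0,7),lo,hi),.01)
                if e<.015 and abs(q-h).max()<best[0]: best=(abs(q-h).max(),q.round(2).tolist())
            print(s,phi,best,flush=True)
E
timeout 400 python3 ik3.py
```

```text
1 [[0.5, 1.0, -1.24, 2.35, 2.22, 1.34, 2.43], [-0.59, 0.87, 0.88, 2.37, 3.71, 0.97, 0.7], [0.33, 0.83, -0.83, 2.37, 2.42, 1.09, 2.14], [0.31, 0.81, -0.79, 2.37, 2.45, 1.08, 2.11]]
-1 [[0.51, 1.03, -1.28, 2.35, 2.21, 1.37, -0.69], [0.39, 0.87, -0.96, 2.37, 2.35, 1.16, -0.91], [0.36, 0.85, -0.89, 2.37, 2.39, 1.13, -0.96], [0.31, 0.81, -0.79, 2.37, 2.45, 1.08, -1.03]]
1 0 (9,)
1 30 (9,)
1 60 (9,)
1 90 (np.float64(3.983712271732279), [0.13, 1.51, -1.36, 1.89, 1.45, 1.96, -1.85])
1 120 (np.float64(1.4440937884489178), [-1.0, 1.28, 0.88, 2.19, 4.1, 0.34, 2.14])
1 150 (np.float64(1.8732852561727715), [-1.09, 1.64, 1.42, 2.42, 4.08, 1.23, 2.57])
1 180 (9,)
1 210 (np.float64(1.6494156905638238), [0.47, 1.26, -0.77, 2.52, 2.89, 1.08, -0.55])
1 240 (np.float64(1.143273397069363), [0.86, 1.59, -1.43, 2.27, 1.98, 0.94, 0.99])
1 270 (np.float64(0.8817514693645034), [0.83, 1.57, -1.43, 1.98, 1.34, 0.9, 2.03])
1 300 (9,)
1 330 (9,)
-1 0 (np.float64(1.2055646863598244), [0.39, 1.57, -1.43, 1.45, 1.0, 1.74, 0.44])
-1 30 (np.float64(1.4468113444186201), [0.27, 1.57, -1.43, 1.5, 1.13, 1.91, 0.76])
-1 60 (np.float64(1.7496381779229997), [0.17, 1.51, -1.34, 1.66, 1.26, 1.9, 1.06])
-1 90 (np.float64(1.9839985134984823), [0.12, 1.49, -1.34, 1.89, 1.45, 1.93, 1.3])
-1 120 (np.float64(1.5094087445038964), [-0.88, 1.17, 0.61, 2.21, 2.97, 0.24, 0.12])
-1 150 (np.float64(1.5364051029440937), [-0.61, 1.12, 0.26, 2.46, 2.82, 0.9, 0.79])
-1 180 (9,)
-1 210 (np.float64(2.1279353088795423), [-0.24, 1.19, 0.56, 2.52, 3.94, 1.4, 1.44])
-1 240 (np.float64(1.1901831659121471), [0.86, 1.59, -1.43, 2.27, 1.98, 0.94, -2.15])
-1 270 (np.float64(0.8655932340818577), [0.83, 1.57, -1.43, 1.98, 1.34, 0.9, -1.11])
-1 300 (np.float64(1.2011438340791951), [0.71, 1.57, -1.43, 1.73, 1.0, 1.18, -0.4])
-1 330 (np.float64(1.268442235901278), [0.55, 1.57, -1.43, 1.54, 0.94, 1.5, 0.07])
```

```bash
cat > ik4.py <<'E'
from ik3 import *
def interp(a,b,n):
    dv=(a[1].inv()*b[1]).as_rotvec()
    return [(a[0]+(b[0]-a[0])*i/n,a[1]*R.from_rotvec(dv*i/n)) for i in range(1,n+1)]
def track(poses,q):
    m=9;E=0;mv=0
    for x,Q in poses:
        q2,e=ik(x,Q,q,.01); mv=max(mv,abs(q2-q).max()); q=q2; E=max(E,e); m=min(m,np.min(np.r_[q-lo,hi-q]))
    return q,E,m,mv
if __name__=="__main__":
    q0=np.array([.06355795,.69493132,-.55936484,1.88455484,.54547899,.71524419,-.7275028])
    s0=(np.array([.5255,.0993,.2487]),rot(95))
    for phi in (255,275,290):
      for g in ([.50,.05,.022],[.50,.11,.022]):
        x,_=pick(phi,0,1,g); up1=(x+[0,0,.15],rot(phi)); mid=(x+[0,0,.15],rot(185)); dn=(x,rot(phi))
        q,E,m,mv=track(interp(s0,mid,10)+interp(mid,up1,10)+interp(up1,dn,5),q0); print(phi,g,"down",q.round(2),E.round(3),m.round(2))
        for lam in (35,40):
            t=pick(phi,lam,1,g); qa,E,m,mv=track(interp(dn,t,6),q); print("  lean",lam,qa.round(2),E.round(3),m.round(2))
            lift=(t[0]+[0,0,.20],t[1]); h=hang(lam+8,1,.088,.015,.10,dz=.0); 
            qb,E,m,mv=track(interp(t,lift,5)+interp(lift,h,14)+interp(h,hang(lam+4,1,.088,.015,.03),5),qa); print("    hang",qb.round(2),E.round(3),m.round(2),mv.round(2),flush=True)
E
timeout 400 python3 ik4.py
```

```text
255 [0.5, 0.05, 0.022] down [ 0.37  1.19 -1.05  2.06  1.48  0.95  1.26] 0.0 0.21
  lean 35 [ 0.79  1.4  -1.18  2.14  1.73  0.55  1.43] 0.0 0.25
    hang [ 0.46  1.02 -1.1   2.29  2.37  1.3   2.38] 0.0 0.0 0.19
  lean 40 [ 0.84  1.44 -1.17  2.13  1.72  0.48  1.5 ] 0.0 0.25
    hang [ 0.49  1.   -1.15  2.22  2.23  1.2   2.5 ] 0.0 0.0 0.21
255 [0.5, 0.11, 0.022] down [ 0.25  1.19 -1.04  2.03  1.46  0.95  1.18] 0.0 0.22
  lean 35 [ 0.68  1.43 -1.22  2.18  1.9   0.62  1.17] 0.0 0.21
    hang [ 0.46  1.02 -1.1   2.29  2.37  1.3   2.38] 0.0 0.0 0.19
  lean 40 [ 0.74  1.48 -1.22  2.17  1.94  0.57  1.2 ] 0.0 0.21
    hang [ 0.49  1.   -1.15  2.22  2.23  1.2   2.5 ] 0.0 0.0 0.2
275 [0.5, 0.05, 0.022] down [ 0.4   1.23 -1.11  2.06  1.48  1.02  1.61] 0.0 0.15
  lean 35 [ 0.8   1.5  -1.33  1.94  1.2   0.82  2.23] 0.0 0.1
    hang [ 0.48  1.03 -1.14  2.29  2.35  1.32  2.41] 0.0 0.0 0.14
  lean 40 [ 0.84  1.56 -1.37  1.91  1.14  0.84  2.33] 0.0 0.06
    hang [ 0.51  1.02 -1.2   2.22  2.22  1.23  2.53] 0.0 0.0 0.13
275 [0.5, 0.11, 0.022] down [ 0.28  1.23 -1.11  2.03  1.47  1.02  1.52] 0.0 0.16
  le
[... 240 characters left out ...]
 0.0 0.0 0.14
290 [0.5, 0.05, 0.022] down [ 0.41  1.25 -1.16  2.06  1.49  1.07  1.87] 0.0 0.11
  lean 35 [ 0.75  1.54 -1.39  1.81  1.05  1.03  2.57] 0.0 0.04
    hang [ 0.52  1.1  -1.26  2.28  2.31  1.41  2.51] 0.055 0.0 0.13
  lean 40 [ 0.78  1.6  -1.43  1.77  1.01  1.07  2.62] 0.012 0.0
    hang [ 0.5   1.   -1.16  2.22  2.23  1.21  2.51] 0.092 0.0 0.21
290 [0.5, 0.11, 0.022] down [ 0.29  1.25 -1.15  2.03  1.47  1.06  1.78] 0.0 0.11
  lean 35 [ 0.65  1.54 -1.38  1.84  1.1   0.97  2.44] 0.0 0.05
    hang [ 0.51  1.08 -1.22  2.28  2.32  1.38  2.48] 0.008 0.0 0.13
  lean 40 [ 0.69  1.6  -1.42  1.8   1.04  0.99  2.53] 0.0 0.01
    hang [ 0.54  1.08 -1.3   2.22  2.18  1.32  2.61] 0.048 0.0 0.13
```

```bash
python3 -c "
from pl import *
st()
plan([([.45,.08,.25],rot(145),9),([.45,.07,.25],rot(215),9),([.48,.07,.20],rot(255),6),([.48,.07,.075],rot(255),7)])
"
```

```text
t 23.1 tcp [0.524  0.0977 0.2446] grasp [0.5038 0.1167 0.2092] x [0.139 0.903 0.406] z [-0.448  0.423 -0.787] F [-1.3 -0.9 -1.3] op 2.74 q [ 0.35  0.96 -0.8   1.59  0.07  1.14 -0.37]
TOO FAST [-0.04 -1.16  0.3 ] [-0.038 -0.103 -0.151]
TOO FAST [ 0.17 -1.23  0.27] [-0.039 -0.107 -0.159]
TOO FAST [ 0.37 -1.13  0.18] [-0.038 -0.103 -0.151]
TOO FAST [-0.04 -0.16  0.  ] [ 0.     0.    -0.192]
TOO FAST [-0.02 -0.16  0.  ] [ 0.     0.    -0.203]
TOO FAST [ 0.01 -0.16  0.  ] [ 0.     0.    -0.193]
[-0.08,-0.24,0.07,-0.008,-0.022,-0.033,-0.2,-0.64,0.2,-0.022,-0.06,-0.088,-0.18,-0.96,0.28,-0.032,-0.086,-0.128,-0.04,-1.16,0.3,-0.038,-0.103,-0.151,0.17,-1.23,0.27,-0.039,-0.107,-0.159,0.37,-1.13,0.18,-0.038,-0.103,-0.151,0.46,-0.9,0.07,-0.032,-0.086,-0.128,0.4,-0.58,0.01,-0.022,-0.06,-0.088]
[0.17,-0.2,-0.02,-0.008,-0.022,-0.033,-0.02,-0.03,0,0,0,-0.042,-0.05,-0.08,0,0,0,-0.112,-0.06,-0.11,0,0,0,-0.163,-0.04,-0.16,0,0,0,-0.192,-0.02,-0.16,0,0,0,-0.203,0.01,-0.16,0,0,0,-0.193,0.04,-0.13,0,0,0,-0.162]
[0.04,-0.08,0,0,0,-0.113,0.02,-0.03,0,0,0,-0.042,-0.18,-0.13,0.37,0,0,-0.052,-0.44,-0.34,0.93,0,0,-0.129,-0.51,-0.51,1.2,0,0,-0.168,-0.41,-0.59,1.21,0,0,-0.168,-0.24,-0.51,0.92,0,0,-0.129,-0.07,-0.21,0.37,0,0,-0.052]
[0,0,0.69,0,0,0,0,0,1.79,0,0,0,0,0,2.44,0,0,0,0,0,2.66,0,0,0,0,0,2.44,0,0,0,0,0,1.79,0,0,0,0,0,0.69,0,0,0]
end [0.48  0.07  0.075] clock 23.1
```

>>> carry_out:
  motion: [-0.08, -0.24, 0.07, -0.015, -0.04, -0.06, -0.2, -0.64, 0.2, -0.025, -0.067, -0.1, -0.18, -0.96, 0.28, -0.03, -0.08, -0.12, -0.04, -1.16, 0.3, -0.033, -0.09, -0.135, 0.17, -1.23, 0.27, -0.033, -0.09, -0.135, 0.37, -1.13, 0.18, -0.033, -0.09, -0.135, 0.46, -0.9, 0.07, -0.03, -0.08, -0.12, 0.4, -0.58, 0.01, -0.025, -0.067, -0.1]

```text
clock: 24.1
tool_pos: [0.4524, 0.0852, 0.2523]
eef_rot: [0.319, 0.947, 0.004, -0.02]
contact_force: [0.0, -0.5, -1.1]
opening: 0.31
```

>>> carry_out:
  motion: [0.17, -0.2, -0.02, -0.014, -0.041, -0.055, 0, 0, 0, 0, 0, -0.06, 0, 0, 0, 0, 0, -0.14, 0, 0, 0, 0, 0, -0.165, 0, 0, 0, 0, 0, -0.165, 0, 0, 0, 0, 0, -0.165, 0, 0, 0, 0, 0, -0.165, 0, 0, 0, 0, 0, -0.165]

```text
clock: 25.1
tool_pos: [0.4504, 0.0844, 0.2524]
eef_rot: [-0.214, 0.977, 0.003, 0.002]
contact_force: [0.8, 0.5, -1.3]
opening: 0.31
```

```bash
python3 -c "
from pl import *
st()
plan([([.48,.07,.20],rot(255),8),([.48,.07,.074],rot(255),8)])
"
```

```text
t 25.1 tcp [0.4504 0.0844 0.2524] grasp [0.4506 0.0847 0.2074] x [-0.909 -0.417 -0.006] z [ 0.003  0.007 -1.   ] F [ 0.8  0.5 -1.3] op 2.73 q [ 0.35  0.77 -1.07  2.09  0.92  0.86  0.73]
[-0.09,-0.11,0.22,0,0,-0.038,-0.22,-0.3,0.6,0,0.001,-0.099,-0.27,-0.45,0.84,0.001,0.002,-0.141,-0.24,-0.56,0.96,0,0.001,-0.161,-0.14,-0.58,0.96,0,0.001,-0.161,-0.04,-0.53,0.84,0.001,0.002,-0.141,0.02,-0.37,0.59,0,0,-0.1,0.02,-0.14,0.22,0,0.001,-0.037]
[0,0,0.54,0,0,0,0,0,1.43,0,0,0,0,0,2.02,0,0,0,0,0,2.31,0,0,0,0,0,2.32,0,0,0,0,0,2.01,0,0,0,0,0,1.43,0,0,0,0,0,0.54,0,0,0]
end [0.48  0.07  0.074] clock 25.1
```

>>> carry_out:
  motion: [-0.09, -0.11, 0.22, 0, 0, -0.038, -0.22, -0.3, 0.6, 0, 0.001, -0.099, -0.27, -0.45, 0.84, 0.001, 0.002, -0.141, -0.24, -0.56, 0.96, 0, 0.001, -0.161, -0.14, -0.58, 0.96, 0, 0.001, -0.161, -0.04, -0.53, 0.84, 0.001, 0.002, -0.141, 0.02, -0.37, 0.59, 0, 0, -0.1, 0.02, -0.14, 0.22, 0, 0.001, -0.037]

```text
clock: 26.1
tool_pos: [0.4801, 0.0681, 0.1987]
eef_rot: [-0.604, 0.797, 0.001, -0.001]
contact_force: [0.3, 1.1, -1.8]
opening: 0.309
```

>>> carry_out:
  motion: [0, 0, 0.54, 0, 0, 0, 0, 0, 1.43, 0, 0, 0, 0, 0, 2.02, 0, 0, 0, 0, 0, 2.31, 0, 0, 0, 0, 0, 2.32, 0, 0, 0, 0, 0, 2.01, 0, 0, 0, 0, 0, 1.43, 0, 0, 0, 0, 0, 0.54, 0, 0, 0]

```text
clock: 27.1
tool_pos: [0.4793, 0.0673, 0.0718]
eef_rot: [-0.603, 0.798, 0.002, -0.002]
contact_force: [-0.4, 0.4, -1.4]
opening: 0.311
```

>>> carry_out:
  motion: [0, 0, 0.15, 0, 0, 0, 0, 0, 0.15, 0, 0, 0, 0, 0, 0.1, 0, 0, 0]

```text
clock: 27.48
tool_pos: [0.4799, 0.0675, 0.0692]
eef_rot: [-0.603, 0.798, 0.001, -0.001]
contact_force: [-1.9, -1.7, 9.3]
opening: 0.313
```

```bash
python3 -c "
from pl import *
st()
"
```

```text
t 27.48 tcp [0.4799 0.0675 0.0692] grasp [0.4797 0.0676 0.0242] x [-0.272 -0.962 -0.   ] z [-0.003  0.001 -1.   ] F [-1.9 -1.7  9.3] op 2.76 q [ 0.33  1.17 -1.01  2.09  1.45  0.9   1.27]
```

>>> carry_out:
  motion: [0, 0, -0.05, 0, 0, 0, 0, 0, 0, 0, 0, 0, 0, 0, 0, 0, 0, 0]
  hand: 5.5

```text
clock: 27.85
tool_pos: [0.4797, 0.0674, 0.0693]
eef_rot: [-0.603, 0.798, 0.001, -0.001]
contact_force: [0.0, -0.1, -0.3]
opening: 0.617
```

```bash
cat > e.py <<'E'
from ik3 import *
st()
p_=snapshot("top"); w=cloud(p_); f=p_["frame"].astype(int); fs=f.sum(-1)
m=np.all((w>[.40,.05,.004])&(w<[.60,.28,.02]),-1)&(fs<270); q=w[m]
from scipy.optimize import minimize
def cost(c): # outer circle r=.075: inside fraction boundary
    d=np.hypot(q[:,0]-c[0],q[:,1]-c[1]); return (np.maximum(d-.076,0)*(q[:,1]>.09)).sum()+ .02*d[q[:,1]>.11].mean()
q2=q[q[:,1]>.115]
print(len(q),"enc",cv2.minEnclosingCircle((q2[:,:2]*1000).astype(np.float32)), "mean",q2.mean(0), "min",minimize(cost,q2.mean(0)[:2],method="Nelder-Mead").x)
save(p_,"top5.png",(180,130,300,220),6)
lam=38; e=np.array([-.272,-.962,0]); phi=np.degrees(np.arctan2(e[1],e[0]))
g0=np.array([.4797,.0676,.023])-e*.005
t=pick(phi,lam,1,g0); 
plan([(t[0]+[0,0,.02],t[1],7),(t[0],t[1],4)])
print(t[0],t[1].as_quat())
E
python3 e.py
```

```text
t 27.85 tcp [0.4797 0.0674 0.0693] grasp [0.4795 0.0674 0.0243] x [-0.272 -0.962  0.   ] z [-0.004  0.001 -1.   ] F [ 0.  -0.1 -0.3] op 5.43 q [ 0.33  1.17 -1.01  2.09  1.45  0.9   1.27]
939 enc ((503.6788330078125, 155.2785186767578), 74.9583969116211) mean [0.50334032 0.16684019 0.01107444] min [0.50238464 0.15436969]
[0.12,0,-0.05,0,-0.037,0,0.32,0,-0.15,0.001,-0.095,0,0.41,0,-0.23,0,-0.129,-0.001,0.41,0,-0.32,0.001,-0.141,0,0.34,0,-0.33,0.001,-0.13,0,0.21,0,-0.28,0,-0.095,-0.001,0.07,0,-0.11,0.001,-0.036,0,0.19,0,0.25,0,0,0]
[0.42,0,0.54,0,0,0,0.43,0,0.54,0,0,0,0.19,0.01,0.24,0,0,0]
end [0.4735 0.0457 0.0585] clock 27.9
[0.47352215 0.04575039 0.05846048] [-0.57042367  0.75407043  0.19641262  0.25964727]
```

View pics/top5.png

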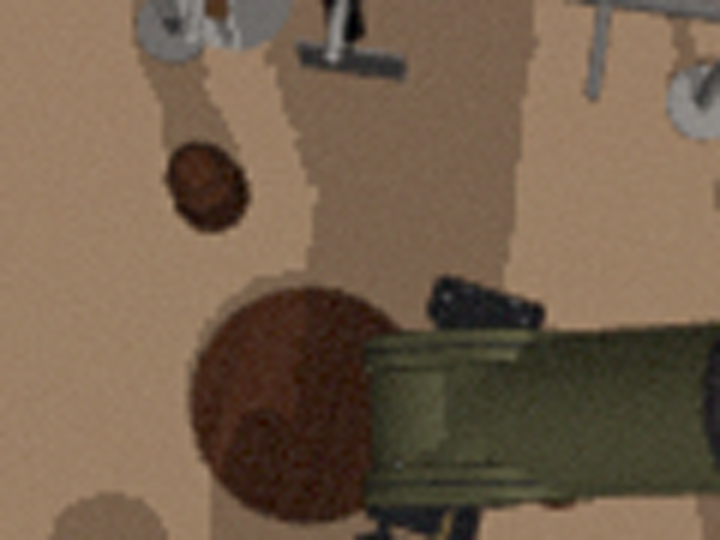

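The disc is at (310,405), centred at (.503,.155), so my grasp was at 91 mm along the handle. With the lean, the finger corners need the grasp at about 97 mm to clear the disc. Replanning.

```bash
sed -i 's/-e\*.005/+e*.0065/; s/^p_=.*$//; s/^m=np.*$//; s/^print(len.*$//; s/^q2=.*$//; s/^save.*$//; /lam=38/,$!b' e.py; python3 e.py
```

```text
t 27.9 tcp [0.4797 0.0674 0.0692] grasp [0.4795 0.0674 0.0242] x [-0.272 -0.962  0.   ] z [-0.004  0.001 -1.   ] F [-0.5  0.1 -0.4] op 5.47 q [ 0.33  1.17 -1.01  2.09  1.45  0.9   1.27]
[0.19,0,-0.05,0,-0.037,0,0.48,0,-0.15,0.001,-0.095,0,0.63,0,-0.27,0,-0.129,-0.001,0.65,0,-0.37,0.001,-0.141,0,0.54,0,-0.43,0.001,-0.13,0,0.35,0,-0.36,0,-0.095,-0.001,0.12,0,-0.15,0.001,-0.036,0,0.19,0,0.25,0,0,0]
[0.43,0,0.54,0,0,0,0.42,0,0.54,0,0,0,0.19,0.01,0.25,0,0,0]
end [0.4704 0.0348 0.0584] clock 27.9
[0.47039415 0.03468739 0.05846048] [-0.57042367  0.75407043  0.19641262  0.25964727]
```

>>> carry_out:
  motion: [0.19, 0, -0.05, 0, -0.037, 0, 0.48, 0, -0.15, 0.001, -0.095, 0, 0.63, 0, -0.27, 0, -0.129, -0.001, 0.65, 0, -0.37, 0.001, -0.141, 0, 0.54, 0, -0.43, 0.001, -0.13, 0, 0.35, 0, -0.36, 0, -0.095, -0.001, 0.12, 0, -0.15, 0.001, -0.036, 0, 0.19, 0, 0.25, 0, 0, 0]

```text
clock: 28.9
tool_pos: [0.4704, 0.0343, 0.0752]
eef_rot: [-0.57, 0.754, 0.196, 0.26]
contact_force: [-0.0, 0.1, -0.4]
opening: 0.624
```

>>> carry_out:
  motion: [0.43, 0, 0.54, 0, 0, 0, 0.42, 0, 0.54, 0, 0, 0, 0.19, 0, 0.25, 0, 0, 0, 0, 0, 0, 0, 0, 0]

```text
clock: 29.4
tool_pos: [0.4703, 0.035, 0.0582]
eef_rot: [-0.571, 0.754, 0.196, 0.259]
contact_force: [0.4, 0.7, 0.4]
opening: 0.626
```

```bash
python3 -c "
from pl import *
st()"
```

```text
t 29.4 tcp [0.4703 0.035  0.0582] grasp [0.4778 0.0617 0.0227] x [-0.214 -0.759 -0.615] z [ 0.167  0.592 -0.788] F [0.4 0.7 0.4] op 5.51 q [ 0.8   1.4  -1.13  2.19  1.81  0.46  1.4 ]
```

>>> carry_out:
  motion: [0, 0, 0, 0, 0, 0, 0, 0, 0, 0, 0, 0, 0, 0, 0, 0, 0, 0, 0, 0, 0, 0, 0, 0, 0, 0, 0, 0, 0, 0]
  hand: 0
  grip_force: 50

```text
clock: 30.02
tool_pos: [0.4704, 0.0347, 0.0585]
eef_rot: [-0.571, 0.754, 0.196, 0.26]
contact_force: [0.8, -0.9, 0.6]
opening: 0.308
```

```bash
cat > hg.py <<'E'
from ik4 import *
s=monitor.get_state(); st()
def T(x,r): M=np.eye(4); M[:3,:3]=r.as_matrix(); M[:3,3]=x; return M
import os,json
if not os.path.exists("tt.npy"):
    x=np.array(s["tool_pos"]); r=R.from_quat(s["eef_rot"]); g=x+r.as_matrix()[:,2]*.045
    e=r.as_matrix()[:,0]*[1,1,0]; e/=np.linalg.norm(e)
    u=(g-[.503,.155,0])@e; print("u",u)
    o=np.array([g[0],g[1],0])-e*u
    np.save("tt.npy",np.linalg.inv(T(x,r))@T(o,R.from_matrix(np.c_[e,np.cross([0,0,1],e),[0,0,1]])))
tt=np.load("tt.npy"); c8,s8=np.cos(np.radians(8)),np.sin(np.radians(8))
rx=np.array([.993,-.119,0]); d=-rx*c8+up*s8; root=np.array([.7131,-.0144,.285])
def tcp(eye,tilt=8):
    """tilt: trivet normal above horizontal (8 = square to the peg)"""
    t=np.radians(tilt); z=-rx*np.cos(t)+up*np.sin(t); x=rx*np.sin(t)+up*np.cos(t); y=np.cross(z,x)
    Q=np.c_[x,y,z]; M=np.eye(4); M[:3,:3]=Q; M[:3,3]=np.array(eye)-Q@[.165,0,.006]
    M=M@np.linalg.inv(tt); return M[:3,3],R.from_matrix(M[:3,:3])
E
cat > f.py <<'E'
from hg import *
x=np.array(s["tool_pos"]); r=R.from_quat(s["eef_rot"])
lift=(x+[0,0,.19],r); A=tcp(root+d*.095)
print("A",A[0],"z",A[1].as_matrix()[:,2]); B=tcp(root+d*.035); print("ang",np.degrees((r.inv()*A[1]).magnitude()))
q,E,m,mv=track(interp((x,r),lift,5)+interp(lift,A,14),np.array(s["q"])); print("A",q.round(2),E,m,mv)
q,E,m,mv=track(interp(A,B,5)+interp(B,tcp(root+d*.035-up*.004,1),3),q); print("B",q.round(2),E,m,mv)
plan([(*lift,8),(*A,20)])
E
python3 f.py
```

```text
t 30.02 tcp [0.4704 0.0347 0.0585] grasp [0.478  0.0613 0.0231] x [-0.214 -0.759 -0.615] z [ 0.168  0.592 -0.788] F [ 0.8 -0.9  0.6] op 2.71 q [ 0.8   1.4  -1.13  2.19  1.81  0.46  1.4 ]
u 0.0969649506893408
A [0.56244504 0.00361491 0.26558083] z [ 0.6901116  -0.08182659 -0.71906216]
ang 121.24469934133018
A [ 0.49  0.89 -1.21  2.39  2.14  1.23  2.39] 0.00014850123658093932 1.0547709217156864e-07 0.1961190932218757
B [ 0.48  1.01 -1.16  2.3   2.33  1.32  2.41] 2.2370699858560913e-05 0.10308028043089079 0.061446627452294234
[-0.5,0,-0.64,0,0,0,-1.33,0,-1.7,0,0,0,-1.87,0,-2.4,0,0,0,-2.15,-0.01,-2.75,0,0,0,-2.14,0,-2.75,0,0,0,-1.87,0,-2.4,0,0,0,-1.33,0,-1.69,0,0,0,-0.5,0,-0.65,0,0,0]
[0,-0.07,-0.01,0.001,0.007,-0.013,-0.02,-0.2,-0.04,0.002,0.022,-0.039,0,-0.32,-0.05,0.003,0.034,-0.06,0.02,-0.42,-0.07,0.004,0.045,-0.08,0.07,-0.5,-0.07,0.005,0.054,-0.096,0.15,-0.57,-0.09,0.006,0.061,-0.11,0.22,-0.6,-0.07,0.006,0.068,-0.121,0.33,-0.61,-0.05,0.007,0.073,-0.13]
[0.42,-0.59,-0.03,0.007,0.076,-0.135,0.51,-0.53,0.01,0.008,0.077,-0.138,0.57,-0.47,0.06,0.007,0.077,-0.138,0.61,-0.36,0.11,0.007,0.076,-0.135,0.62,-0.28,0.15,0.007,0.073,-0.129,0.6,-0.17,0.18,0.006,0.068,-0.121,0.54,-0.1,0.21,0.006,0.062,-0.111,0.47,-0.03,0.21,0.005,0.054,-0.096]
[0.38,0.02,0.19,0.004,0.044,-0.08,0.28,0.03,0.16,0.004,0.034,-0.06,0.17,0.03,0.11,0.002,0.022,-0.038,0.06,0.02,0.04,0,0.007,-0.014]
end [0.5625 0.0036 0.2656] clock 30.025
```

>>> carry_out:
  motion: [-0.5, 0, -0.64, 0, 0, 0, -1.33, 0, -1.7, 0, 0, 0, -1.87, 0, -2.4, 0, 0, 0, -2.15, -0.01, -2.75, 0, 0, 0, -2.14, 0, -2.75, 0, 0, 0, -1.87, 0, -2.4, 0, 0, 0, -1.33, 0, -1.69, 0, 0, 0, -0.5, 0, -0.65, 0, 0, 0]

```text
clock: 31.02
tool_pos: [0.4703, 0.0348, 0.2495]
eef_rot: [-0.571, 0.754, 0.196, 0.26]
contact_force: [0.2, -0.0, -1.8]
opening: 0.308
```

```bash
python3 -c "
from hg import *
x=np.array(s['tool_pos']); r=R.from_quat(s['eef_rot']); A=tcp(root+d*.095)
a=np.linspace(0,2*np.pi,24)
rim=np.c_[.075*np.cos(a),.075*np.sin(a),0*a]
for y,Q in interp((x,r),A,8):
    M=T(y,Q)@tt; P=rim@M[:3,:3].T+M[:3,3]; e=M@[.165,0,.006,1]
    print('c',M[:3,3].round(3),'lo',P.min(0).round(3),'hi',P.max(0).round(3),'eye',e[:3].round(3))
"
```

```text
t 31.02 tcp [0.4703 0.0348 0.2495] grasp [0.4778 0.0614 0.214 ] x [-0.213 -0.759 -0.615] z [ 0.168  0.592 -0.788] F [ 0.2 -0.  -1.8] op 2.71 q [ 0.89  1.06 -1.37  2.17  1.04  0.49  1.85]
c [0.503 0.144 0.177] lo [0.429 0.071 0.162] hi [0.577 0.218 0.191] eye [ 0.484 -0.017  0.206]
c [0.504 0.13  0.162] lo [0.432 0.058 0.133] hi [0.576 0.202 0.191] eye [ 0.509 -0.026  0.217]
c [0.51  0.111 0.149] lo [0.443 0.041 0.108] hi [0.578 0.18  0.191] eye [ 0.533 -0.031  0.231]
c [0.521 0.089 0.139] lo [0.459 0.02  0.086] hi [0.582 0.157 0.192] eye [ 0.556 -0.032  0.245]
c [0.535 0.065 0.132] lo [ 0.483 -0.003  0.07 ] hi [0.588 0.134 0.193] eye [ 0.577 -0.029  0.26 ]
c [0.554 0.042 0.128] lo [ 0.513 -0.029  0.061] hi [0.595 0.112 0.196] eye [ 0.594 -0.023  0.274]
c [0.577 0.019 0.129] lo [ 0.549 -0.054  0.057] hi [0.605 0.091 0.2  ] eye [ 0.609 -0.014  0.287]
c [ 0.603 -0.001  0.134] lo [ 0.589 -0.075  0.06 ] hi [0.616 0.073 0.208] eye [ 0.62  -0.003  0.298]
```

The sweep is clear of everything. Going to the approach pose.

>>> carry_out:
  motion: [0, -0.07, -0.01, 0.001, 0.007, -0.013, -0.02, -0.2, -0.04, 0.002, 0.022, -0.039, 0, -0.32, -0.05, 0.003, 0.034, -0.06, 0.02, -0.42, -0.07, 0.004, 0.045, -0.08, 0.07, -0.5, -0.07, 0.005, 0.054, -0.096, 0.15, -0.57, -0.09, 0.006, 0.061, -0.11, 0.22, -0.6, -0.07, 0.006, 0.068, -0.121, 0.33, -0.61, -0.05, 0.007, 0.073, -0.13]

```text
clock: 32.02
tool_pos: [0.5033, 0.0241, 0.2545]
eef_rot: [0.803, -0.569, 0.015, -0.179]
contact_force: [-0.2, -0.2, -0.9]
opening: 0.306
```

>>> carry_out:
  motion: [0.42, -0.59, -0.03, 0.007, 0.076, -0.135, 0.51, -0.53, 0.01, 0.008, 0.077, -0.138, 0.57, -0.47, 0.06, 0.007, 0.077, -0.138, 0.61, -0.36, 0.11, 0.007, 0.076, -0.135, 0.62, -0.28, 0.15, 0.007, 0.073, -0.129, 0.6, -0.17, 0.18, 0.006, 0.068, -0.121, 0.54, -0.1, 0.21, 0.006, 0.062, -0.111, 0.47, -0.03, 0.21, 0.005, 0.054, -0.096]

```text
clock: 33.02
tool_pos: [0.5532, 0.008, 0.2639]
eef_rot: [0.935, -0.143, 0.325, -0.012]
contact_force: [0.1, -0.3, -1.8]
opening: 0.306
```

>>> carry_out:
  motion: [0.38, 0.02, 0.19, 0.004, 0.044, -0.08, 0.28, 0.03, 0.16, 0.004, 0.034, -0.06, 0.17, 0.03, 0.11, 0.002, 0.022, -0.038, 0.06, 0.02, 0.04, 0, 0.007, -0.014, 0, 0, 0, 0, 0, 0, 0, 0, 0, 0, 0, 0]

```text
clock: 33.78
tool_pos: [0.5626, 0.0037, 0.2655]
eef_rot: [0.926, -0.055, 0.374, 0.022]
contact_force: [0.5, 0.0, -1.0]
opening: 0.302
```

```bash
cat > g.py <<'E'
from hg import *
M=T(np.array(s["tool_pos"]),R.from_quat(s["eef_rot"]))@tt; eye=(M@[.165,0,.006,1])[:3]
rel=eye-root; yb=np.array([.119,.993,0]); xu=np.cross(yb,d); xu=xu if xu[2]>0 else -xu
print("eye",eye.round(4),"peg coords: along",rel@d,"lat",rel@yb,"up",rel@xu,"normal.d",M[:3,2]@d)
import sys; tag=sys.argv[1]
P=snapshot("scene"); w=cloud(P); np.savez(f"pics/s{tag}.npz",w=w,f=P["frame"])
def proj(X):
    a,_=cv2.projectPoints(np.array(X,float).reshape(-1,3),np.array(P["rvec"],float),np.array(P["tvec"],float),np.array([[P["fx"],0,P["cx"]],[0,P["fy"],P["cy"]],[0,0,1]]),None); return a[:,0]
c0,r0=(240,150),9
pts=proj([eye,root,root+d*.059]); print("px eye,root,tip",pts.round(1).tolist(),"crop",((pts-c0)*r0).round(0).tolist())
save(P,f"s{tag}.png",(240,150,325,215),9)
# trivet plane check from the back face
m=np.all((w>[.56,-.09,.06])&(w<[.69,.09,.36]),-1)&(P["frame"].astype(int).sum(-1)<270); q=w[m]
nn=M[:3,2]; h=(q-M[:3,3])@nn; k=abs(h)<.012; L=(q[k]-M[:3,3])@M[:3,:3]
print("back face",k.sum(),"h",np.median(h[k]).round(4),"local x",np.percentile(L[:,0],[1,99]).round(3),"y",np.percentile(L[:,1],[1,99]).round(3))
E
python3 g.py 6
```

```text
t 33.77 tcp [0.5626 0.0037 0.2655] grasp [ 0.5936 -0.      0.2332] x [ 0.714 -0.086  0.695] z [ 0.69  -0.082 -0.719] F [ 0.5  0.  -1. ] op 2.66 q [ 0.46  0.87 -1.11  2.35  2.12  1.13  2.48]
eye [ 0.6198 -0.0032  0.2982] peg coords: along 0.09490027225577062 lat 6.438385629427275e-05 up -4.461864065934596e-05 normal.d 1.0001028699904986
px eye,root,tip [[271.4, 171.1], [297.2, 192.0], [280.8, 178.7]] crop [[282.0, 190.0], [515.0, 378.0], [367.0, 259.0]]
back face 1374 h 0.0011 local x [-0.066  0.182] y [-0.075  0.065]
```

View pics/s6.png

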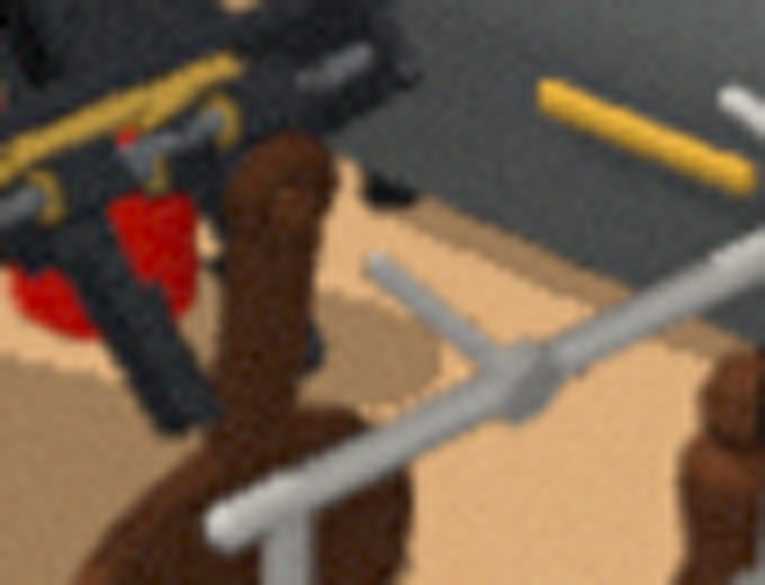

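Projected eye (282,190), root and tip land on the features in the picture to within about 1 px (≈2 mm). I'll check the eye's lateral centring from depth and plan the threading.

```bash
cat > t.py <<'E'
from hg import *
M=T(np.array(s["tool_pos"]),R.from_quat(s["eef_rot"]))@tt
D=np.load("pics/s6.npz"); w=D["w"]; f=D["f"].astype(int)
L=(w-M[:3,3])@M[:3,:3]; m=(abs(L[...,2])<.01)&(f.sum(-1)<300)
for a,b in ((.10,.12),(.12,.14),(.15,.18),(.16,.17)):
    k=m&(L[...,0]>a)&(L[...,0]<b)&(abs(L[...,1])<.03); print(a,b,k.sum(),np.percentile(L[k][:,1],[3,50,97]).round(4))
# peg axis from both first views
for c in ("scene0","top0","scene4"):
    q=np.load(f"pics/{c}.npz")["w"]; q=q[np.all((q>[.645,-.03,.27])&(q<[.70,.015,.31]),-1)]; r=q-root
    yb=np.array([.119,.993,0]); xu=np.cross(d,yb); xu*=np.sign(xu[2]); a=r@d; k=(a>.02)&(a<.065)
    print(c,k.sum(),"lat",np.median((r@yb)[k]).round(4),"up",np.percentile((r@xu)[k],[10,50,90]).round(4),"amax",a.max().round(4))
plan([(*tcp(root+d*.066),5),(*tcp(root+d*.034),8)])
E
python3 t.py
```

```text
t 33.83 tcp [0.5626 0.0037 0.2656] grasp [ 0.5936 -0.      0.2332] x [ 0.714 -0.086  0.695] z [ 0.69  -0.082 -0.719] F [-0.1  0.7 -0.3] op 2.68 q [ 0.46  0.87 -1.11  2.35  2.12  1.13  2.48]
0.1 0.12 57 [-0.0168 -0.007   0.0099]
0.12 0.14 59 [-0.0163 -0.0064  0.0093]
0.15 0.18 104 [-0.0192 -0.005   0.0126]
0.16 0.17 37 [-0.0196  0.0006  0.0157]
scene0 45 lat -0.0022 up [-0.      0.0029  0.0043] amax 0.0584
top0 29 lat 0.003 up [-0.0006  0.0023  0.0058] amax 0.0599
scene4 45 lat -0.0017 up [-0.0009  0.0028  0.0042] amax 0.0577
[0.19,0,0.24,0,0,0,0.44,0,0.56,0,0,0,0.52,0.01,0.68,0,0,0,0.44,0,0.56,0,0,0,0.19,0,0.24,0,0,0,0.08,0,0.11,0,0,0,0.23,0,0.28,0,0,0,0.31,0,0.41,0,0,0]
[0.36,0,0.46,0,0,0,0.37,0,0.46,0,0,0,0.31,0,0.4,0,0,0,0.22,0,0.29,0,0,0,0.09,0,0.11,0,0,0]
end [ 0.6224 -0.0036  0.2571] clock 33.825
```

Depth puts the eye about 2 mm to −y of the peg axis, so I'll shift +1.5 mm in world y (−tool y) and thread, watching the force.

>>> carry_out:
  motion: [0.19, -0.05, 0.24, 0, 0, 0, 0.44, -0.05, 0.56, 0, 0, 0, 0.52, -0.05, 0.68, 0, 0, 0, 0.44, 0, 0.56, 0, 0, 0, 0.19, 0, 0.24, 0, 0, 0, 0.08, 0, 0.11, 0, 0, 0, 0.23, 0, 0.28, 0, 0, 0, 0.12, 0, 0.16, 0, 0, 0]

```text
clock: 34.83
tool_pos: [0.5981, 0.0009, 0.2605]
eef_rot: [0.926, -0.055, 0.374, 0.022]
contact_force: [0.2, -0.2, -1.3]
opening: 0.304
```

```bash
python3 g.py 7
```

```text
t 34.83 tcp [0.5981 0.0009 0.2605] grasp [ 0.6292 -0.0028  0.2281] x [ 0.714 -0.085  0.695] z [ 0.69  -0.082 -0.719] F [ 0.2 -0.2 -1.3] op 2.67 q [ 0.46  0.89 -1.08  2.25  2.12  1.07  2.56]
eye [ 0.6554 -0.0059  0.2931] peg coords: along 0.05890419232037684 lat 0.0015611111665265382 up -0.00011286790686832573 normal.d 1.0001029285069034
px eye,root,tip [[281.3, 178.6], [297.2, 192.0], [280.8, 178.7]] crop [[372.0, 257.0], [515.0, 378.0], [367.0, 259.0]]
back face 1333 h 0.001 local x [-0.063  0.182] y [-0.075  0.065]
```

View pics/s7.png

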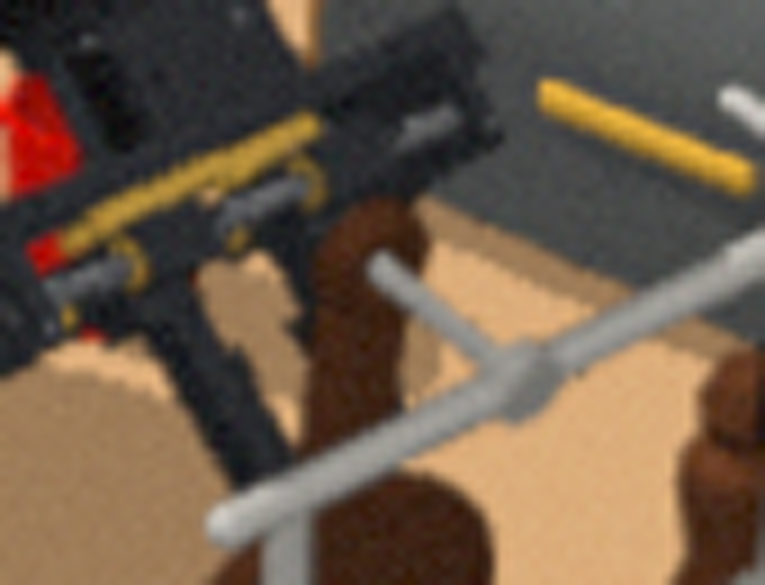

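The peg tip (378,262) sits inside the eye outline (312–430) with no contact force, so I'll continue along the peg.

>>> carry_out:
  motion: [0.2, 0, 0.25, 0, 0, 0, 0.25, 0, 0.33, 0, 0, 0, 0.25, 0, 0.33, 0, 0, 0]

```text
clock: 35.25
tool_pos: [0.6096, -0.0005, 0.2587]
eef_rot: [0.926, -0.055, 0.374, 0.022]
contact_force: [-1.0, -0.9, -2.2]
opening: 0.304
```

>>> carry_out:
  motion: [0.25, 0, 0.33, 0, 0, 0, 0.25, 0, 0.33, 0, 0, 0, 0.2, 0, 0.25, 0, 0, 0, 0.1, 0, 0.13, 0, 0, 0]

```text
clock: 35.75
tool_pos: [0.6223, -0.002, 0.2568]
eef_rot: [0.926, -0.055, 0.374, 0.022]
contact_force: [1.0, -0.6, -2.0]
opening: 0.306
```

```bash
python3 g.py 8; python3 - <<'E'
import sys; sys.argv=["x"]
sys.path.insert(0,".")
from hg import *
M=T(np.array(s["tool_pos"]),R.from_quat(s["eef_rot"]))@tt; eye=(M@[.165,0,.006,1])[:3]
plan([(*tcp(eye-up*.002,1),6)])
E
```

```text
t 35.75 tcp [ 0.6223 -0.002   0.2568] grasp [ 0.6534 -0.0057  0.2244] x [ 0.714 -0.085  0.695] z [ 0.69  -0.082 -0.719] F [ 1.  -0.6 -2. ] op 2.7 q [ 0.45  0.89 -1.03  2.19  2.13  1.01  2.6 ]
eye [ 0.6796 -0.0088  0.2894] peg coords: along 0.034242453885567355 lat 0.0015572987939363677 up -0.00033420335561611147 normal.d 1.0001029180990129
px eye,root,tip [[288.0, 184.1], [297.2, 192.0], [280.8, 178.7]] crop [[432.0, 307.0], [515.0, 378.0], [367.0, 259.0]]
back face 1336 h 0.0011 local x [-0.061  0.182] y [-0.075  0.066]
t 35.8 tcp [ 0.6224 -0.002   0.2568] grasp [ 0.6535 -0.0057  0.2245] x [ 0.714 -0.085  0.695] z [ 0.69  -0.082 -0.719] F [ 1.1  0.1 -1.7] op 2.69 q [ 0.45  0.89 -1.03  2.19  2.13  1.01  2.6 ]
[-0.02,0,0.07,0,0.009,0,-0.06,0,0.17,0,0.023,0,-0.08,0,0.23,0,0.029,0,-0.08,0,0.22,0,0.03,0,-0.07,0,0.17,0,0.022,0,-0.03,0,0.06,0,0.009,0]
end [ 0.6268 -0.0026  0.2481] clock 35.8
```

View pics/s8.png

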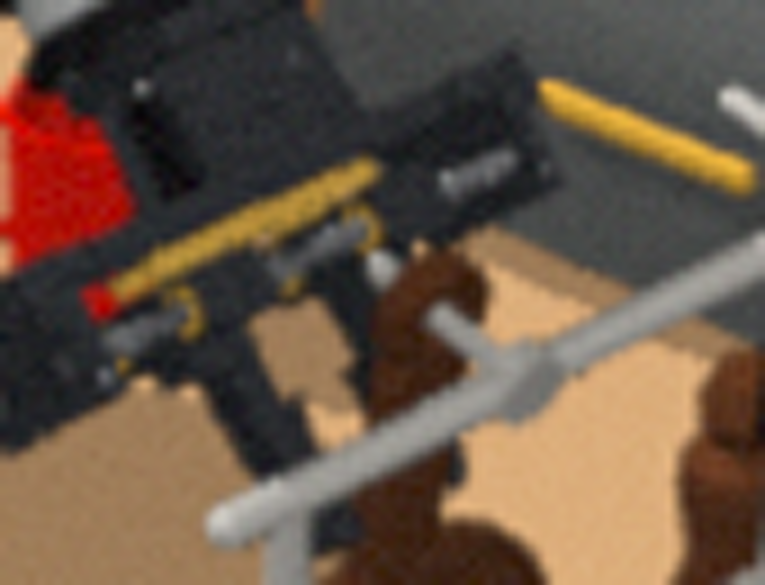

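The peg is through the eye: tip visible past it at (380,270), shaft entering at (435,315). Next I'll swing the trivet to vertical about the eye and lower it until the peg carries it.

>>> carry_out:
  motion: [-0.02, 0, 0.07, 0, 0.009, 0, -0.06, 0, 0.17, 0, 0.023, 0, -0.08, 0, 0.23, 0, 0.029, 0, -0.08, 0, 0.22, 0, 0.03, 0, -0.07, 0, 0.17, 0, 0.022, 0, -0.03, 0, 0.06, 0, 0.009, 0]

```text
clock: 36.55
tool_pos: [0.6263, -0.0024, 0.2475]
eef_rot: [0.901, -0.053, 0.43, 0.025]
contact_force: [0.5, 0.2, -1.0]
opening: 0.308
```

>>> carry_out:
  motion: [-0.07, 0, 0.07, 0, 0, 0, -0.07, 0, 0.07, 0, 0, 0, 0, 0, 0, 0, 0, 0]

```text
clock: 36.92
tool_pos: [0.6269, -0.0025, 0.2464]
eef_rot: [0.901, -0.054, 0.43, 0.025]
contact_force: [-0.1, -1.0, -1.1]
opening: 0.308
```

```bash
python3 g.py 9
```

```text
t 36.92 tcp [ 0.6269 -0.0025  0.2464] grasp [ 0.6616 -0.0066  0.2181] x [ 0.624 -0.075  0.777] z [ 0.772 -0.092 -0.629] F [-0.1 -1.  -1.1] op 2.71 q [ 0.43  0.97 -1.03  2.25  2.32  1.19  2.47]
eye [ 0.6797 -0.0088  0.2858] peg coords: along 0.03358584033744847 lat 0.0015935390072843514 up -0.003903971429930529 normal.d 0.992633047378792
px eye,root,tip [[288.0, 185.3], [297.2, 192.0], [280.8, 178.7]] crop [[432.0, 318.0], [515.0, 378.0], [367.0, 259.0]]
back face 1515 h 0.0011 local x [-0.058  0.181] y [-0.075  0.064]
```

>>> carry_out:
  motion: [-0.06, 0, 0.05, 0, 0, 0, 0, 0, 0, 0, 0, 0]

```text
clock: 37.22
tool_pos: [0.6272, -0.0024, 0.246]
eef_rot: [0.901, -0.054, 0.431, 0.025]
contact_force: [-0.9, -1.0, 1.4]
opening: 0.305
```

>>> carry_out:
  motion: [-0.08, 0, 0.06, 0, 0, 0, 0, 0, 0, 0, 0, 0]

```text
clock: 37.48
tool_pos: [0.6276, -0.0023, 0.2457]
eef_rot: [0.9, -0.054, 0.431, 0.025]
contact_force: [0.0, -0.0, 6.4]
opening: 0.307
```

The peg now carries the load. I'll ease off, open slowly, let it settle, and look before retreating.

>>> carry_out:
  motion: [0.07, 0, -0.05, 0, 0, 0, 0, 0, 0, 0, 0, 0]
  grip_force: 8

```text
clock: 37.72
tool_pos: [0.627, -0.0021, 0.2456]
eef_rot: [0.901, -0.053, 0.43, 0.025]
contact_force: [0.0, 0.7, 3.6]
opening: 0.312
```

>>> carry_out:
  motion: [0, 0, 0, 0, 0, 0, 0, 0, 0, 0, 0, 0, 0, 0, 0, 0, 0, 0]
  hand: 3.4

```text
clock: 38.1
tool_pos: [0.6264, -0.0027, 0.2446]
eef_rot: [0.901, -0.054, 0.429, 0.026]
contact_force: [-0.8, 0.1, -0.1]
opening: 0.387
```

>>> carry_out:
  motion: [0, 0, 0, 0, 0, 0, 0, 0, 0, 0, 0, 0, 0, 0, 0, 0, 0, 0, 0, 0, 0, 0, 0, 0]
  hand: 4.6

```text
clock: 38.6
tool_pos: [0.6267, -0.0025, 0.2452]
eef_rot: [0.901, -0.053, 0.43, 0.025]
contact_force: [-0.4, -0.8, 0.7]
opening: 0.52
```

```bash
sed -i 's/(240,150,325,215),9/(225,130,355,230),6/' g.py; python3 g.py 10
```

```text
t 38.6 tcp [ 0.6267 -0.0025  0.2452] grasp [ 0.6614 -0.0066  0.2168] x [ 0.625 -0.075  0.777] z [ 0.772 -0.092 -0.629] F [-0.4 -0.8  0.7] op 4.58 q [ 0.43  0.97 -1.03  2.25  2.32  1.19  2.47]
eye [ 0.6796 -0.0088  0.2846] peg coords: along 0.03356406904673901 lat 0.0016027351597484195 up -0.005168734367705627 normal.d 0.9927137182013407
px eye,root,tip [[287.9, 185.7], [297.2, 192.0], [280.8, 178.7]] crop [[431.0, 322.0], [515.0, 378.0], [367.0, 259.0]]
back face 1535 h 0.0024 local x [-0.057  0.183] y [-0.074  0.065]
```

View pics/s10.png

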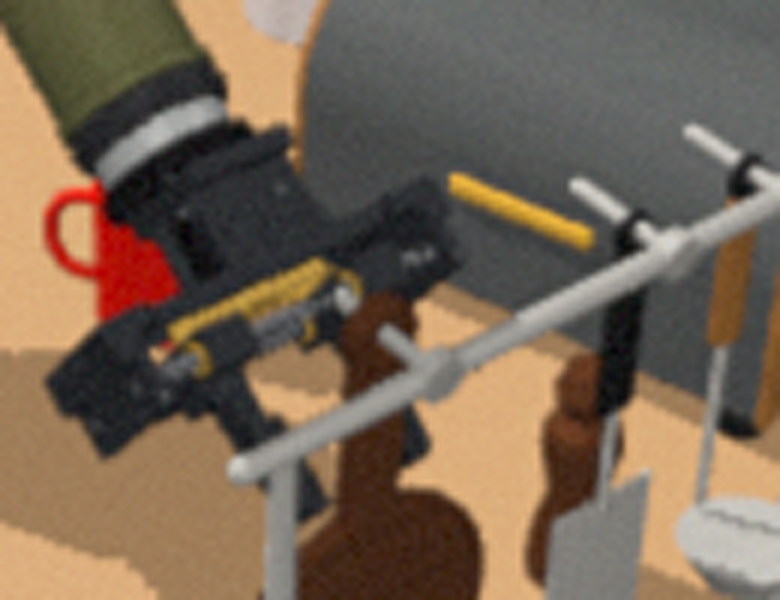

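The trivet hangs on the peg with both fingers clear on either side (12 pictures viewed, so the remaining checks are numeric). Retreating along the fingers' axis.

>>> carry_out:
  motion: [0, 0, -0.3, 0, 0, 0, 0, 0, -0.7, 0, 0, 0, 0, 0, -1, 0, 0, 0, 0, 0, -1.2, 0, 0, 0, 0, 0, -1.3, 0, 0, 0, 0, 0, -1.5, 0, 0, 0, 0, 0, -1.5, 0, 0, 0, 0, 0, -1.5, 0, 0, 0]

```text
clock: 39.65
tool_pos: [0.5564, 0.0059, 0.3025]
eef_rot: [0.901, -0.053, 0.43, 0.025]
contact_force: [0.4, 0.5, -0.3]
opening: 0.52
```

>>> carry_out:
  motion: [0, 0, -2, 0, 0, 0, 0, 0, -2, 0, 0, 0, 0, 0, -2, 0, 0, 0, 0, 0, -1, 0, 0, 0, 0, 0, 0, 0, 0, 0, 0, 0, 0, 0, 0, 0]

```text
clock: 40.4
tool_pos: [0.5035, 0.012, 0.3457]
eef_rot: [0.901, -0.054, 0.43, 0.026]
contact_force: [0.5, 0.5, 0.5]
opening: 0.523
```

```bash
cat > fin.py <<'E'
from hg import *
from scipy.optimize import least_squares
P={c:snapshot(c) for c in ("scene","top")}
W={c:cloud(P[c]) for c in P}; F={c:P[c]["frame"].astype(int).sum(-1) for c in P}
w=W["scene"]; m=np.all((w>[.62,-.10,.03])&(w<[.72,.08,.262]),-1)&(F["scene"]<300); q=w[m]
c=q.mean(0); u,sv,vt=np.linalg.svd(q-c,full_matrices=False); n=vt[2]*np.sign(-vt[2][0])
print("trivet pts",len(q),"mean",c.round(4),"normal",n.round(3),"tilt deg",np.degrees(np.arcsin(n[2])).round(2),"rms",(sv[2]/len(q)**.5).round(4),"z",q[:,2].min().round(3))
hnd=q[q[:,2]>.20]; dsk=q[q[:,2]<.19]; print("handle y",np.median(hnd[:,1]).round(4),"disc y range",np.percentile(dsk[:,1],[1,99]).round(4))
for cam in W:
    w=W[cam]; z0=.048; m=np.all((w>[.36,-.46,z0+.02])&(w<[.56,-.25,z0+.10]),-1); q=w[m]
    f=lambda p:np.hypot(q[:,0]-p[0],q[:,1]-p[1])-(p[2]+p[3]*(q[:,2]-z0-.05)+p[4]*(q[:,2]-z0-.05)**2)
    print(cam,"kettle",least_squares(f,[.46,-.355,.075,0,0],loss="soft_l1",f_scale=.003).x.round(4))
    for t in "spice_jar salt_dish pepper_mill mug fry_pan".split():
        mm=finder.masks_of(P[cam],t)
        if mm: print("  ",t,round(mm[0]["p"],2),np.nanmedian(w[mm[0]["pixels"]],axis=0).round(3))
E
python3 fin.py
```

```text
t 40.4 tcp [0.5035 0.012  0.3457] grasp [0.5383 0.0079 0.3173] x [ 0.625 -0.075  0.777] z [ 0.771 -0.092 -0.63 ] F [0.5 0.5 0.5] op 4.61 q [ 0.45  0.66 -1.19  2.5   2.08  1.18  2.32]
trivet pts 1385 mean [ 0.6795 -0.012   0.139 ] normal [-0.992  0.125  0.026] tilt deg 1.48 rms 0.0031 z 0.047
handle y -0.0155 disc y range [-0.0836  0.0571]
scene kettle [ 0.4598 -0.3549  0.0764 -0.1983 -9.2076]
   spice_jar 0.59 [ 0.38  -0.147  0.055]
   salt_dish 0.85 [ 0.587 -0.142  0.03 ]
   pepper_mill 0.64 [0.635 0.201 0.087]
   mug 0.79 [0.317 0.22  0.058]
   fry_pan 0.7 [ 0.677 -0.349  0.056]
top kettle [ 0.4624 -0.3539  0.0742 -0.2475 -8.6513]
   spice_jar 0.49 [ 0.456 -0.34   0.139]
   salt_dish 0.56 [ 0.597 -0.148  0.02 ]
   pepper_mill 0.71 [0.626 0.215 0.106]
   mug 0.94 [0.296 0.243 0.009]
   fry_pan 0.89 [ 0.699 -0.364  0.057]
```

>>> carry_out:
  motion: [0, 0, 0, 0, 0, 0, 0, 0, 0, 0, 0, 0, 0, 0, 0, 0, 0, 0, 0, 0, 0, 0, 0, 0, 0, 0, 0, 0, 0, 0, 0, 0, 0, 0, 0, 0, 0, 0, 0, 0, 0, 0, 0, 0, 0, 0, 0, 0]

```text
clock: 42.0
tool_pos: [0.5032, 0.0122, 0.3458]
eef_rot: [0.901, -0.054, 0.43, 0.025]
contact_force: [-0.7, -0.4, -0.4]
opening: 0.524
```

```bash
python3 fin.py | sed -n 2,5p; python3 -c "
from plant import workorder; print(workorder.finish_job())"
```

```text
trivet pts 1387 mean [ 0.6796 -0.0118  0.139 ] normal [-0.992  0.122  0.026] tilt deg 1.52 rms 0.0032 z 0.049
handle y -0.0153 disc y range [-0.0837  0.0575]
scene kettle [ 0.4601 -0.355   0.0761 -0.1973 -9.1056]
   spice_jar 0.8 [ 0.381 -0.147  0.054]
the job is handed in; nothing more can be done
None
```

The kettle is on the near burner and the trivet is hanging on the free peg. I handed the job in at about 43 s, with the arm drawn back and touching nothing.

- **Kettle:** it was set down gently. Its measured centre is (0.460–0.462, −0.354 to −0.355) m against a burner estimate of (0.461, −0.355) m, and it looked upright in the pictures.
- **Trivet:** I drew it out from under the bread bin, laid it in the open, and took the handle again with the hand leaning over the eye end. I then threaded the eye onto the peg and let go once the peg carried the weight. It hangs within about 1.5° of vertical. Two measurements about 1.6 s apart matched to within 0.2 mm, so it was not swaying.
- **Other things on the counter:** the last finder check put the salt dish, pepper mill, mug and frying pan where they were at the start, within a few mm. The spice jar matched in the scene camera. The top camera reported it at the kettle's position with a low score (0.49), which I took as a false detection. The largest pressing force I saw was about 10 N.

The arm model I fitted was only good to about 1° and 1 cm, so I used it only to check reach. Positions came from the camera images and the measured hand pose.

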